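# Pack a vial in a nesting tray and shut the transport case

### The arm

A 6-joint arm with a two-finger parallel gripper is mounted at the origin on a cart in front of the work surface, level with it; the furniture and walls round the work are solid. World frame = base frame: x ahead of the robot, y to its left, z up, the work surface at z = 0. Lengths are in m, angles in rad, forces in N, time in s.
With the tool pointing down it reaches from about 0.25 to 0.725 m from the base axis. Payload 4 kg.
Tool frame: the origin (TCP) lies on the centre line of the jaws, within the pads' length; the fingertips stand 11 mm ahead of it and the grasp point (between the pads) lies 8 mm behind it; z points along the fingers, x is the direction in which the jaws open and shut, and the axes are right-handed (so a half turn about z gives the same grasp; the last joint's range is limited). The gripper opens to 85 mm and grips with 20 to 120 N. Pads are 22 mm wide; open, the fingers measure 114 mm over their backs; the gripper's body (76 mm by 85 mm) begins 54 mm behind the grasp point. The pads swing forward as they close: fully open they stand 13 mm farther back than shut.
Start: joints at [-1.153, 0.241, 0.005, 1.335, 0, 1.571], TCP at [0.203, -0.457, 0.242] pointing down, gripper open.
Joint ranges: [-2.72, 2.72], [-1.05, 1.87], [-1.09, 1.28], [-1.99, 2.15], [-1.42, 1.44], [-3.14, 3.14]. Speed limits (rad/s): [2.79, 2.79, 3.14, 3.14, 3.14, 3.14].

### API

Orientations are given as a unit quaternion [x, y, z, w].
In Python, from workcell import bot, viewer, order gives the robot as it stands. The module is installed in compiled form; this text tells all that it offers.
- The arm moves only by the tool send_rows, never from a script. Its argument "increments" is a list that holds one entry, the list of rows, each a list of 4 numbers: the shift along the tool's x, y, z in m, then the turn about the tool's z in degrees. A call has exactly 8 rows; each row shifts and turns the pose as measured when the row begins, along the tool's axes as they then stand; what a row does not reach is not made up. A row lasts 1/10 s, in which the tool goes at most 50 mm and 8.59 degrees, less where a joint would pass 70% of its speed; a pose out of reach is approached as far as the arm can. A call is refused whole if a number of a shift passes 0.05 or a number of a turn 8.59, either way. A call with a gripper value outside its range is refused whole. "hand" is the closure, from -1 (fully open) to 1 (shut), so that 0 is half open, set as the call begins (left out, the last holds). The fingers move at their own pace and stop on an object; the grip force is fixed at half the most. Time passes only in rows, so rows that do not move let the fingers close, or fill a call up. It gives the time, the measured TCP pose, the force and the opening at its end, in the units of the state.
- bot.get_obs(): the state, without advancing time (a new reading comes with each control period).
- viewer.camera(name): name is "scene" or "top" or "wrist"; returns a dict with "image" (400x640x3 uint8, red, green, blue), "range_z" (400x640 float32, m along the optical axis (not along the pixel's ray), 0 where there is no reading), "camera_matrix" (3x3 intrinsics, pixels), "eye" and "rotation" of the camera in the world. Camera axes: x right, y down, z forward; pixel columns grow to the right and rows downward; lengths in m; the calibration is good to about 2 mm. A picture is of the moment at which its call begins.
- order.job_done(): hands the job in, once; it reports no verdict.
The state is a dict: "clock": time; "joint_pos": joint angles; "joint_vel": joint speeds; "tau": joint torques, N m; "eef_pos": TCP position; "tool_rot": TCP orientation; "ft_force": force on the tool from outside, world axes, zero at the start; "ft_torque": the same for the moment, N m; "grip_width": finger opening in m.
Only numpy, scipy, OpenCV 4.12 (cv2) and the standard library are available. Lean on these libraries where they do the work, as an engineer would, in place of code of your own. Each camera call takes 0.05 s, during which the arm holds its last target.

### The job

Pack the blue transport case: lift only the top aluminium tray off the nested stack, leaving the other two nested where they stand, and set it flat and lengthwise on the floor of the open case. Then stand the green-capped vial upright on the floor of that tray, so that nothing sticks up above the rim of the case, and close the lid fully. Leave everything else on the bench where it is.

Things in the scene. Friction and masses are not known exactly. Their poses are not given: they have to be found in the camera images.
- tray_top: The tray to take, top one of three identical nested bare aluminium trays, 130 (x) x 62 (y) x 40 mm high; origin at the centre of its underside, x lengthwise, z up. Floor 3 mm thick; a stacking step at each end stands 16 mm above the underside, between them the free floor is 92 x 39 mm. 80 to 145 g.
- tray_top_rim (a point): Centre of the top tray's mouth, at the height of its rim's top (40 mm above its underside). The rim is an upright band 10 mm high, 130 x 62 mm outside, 3 mm thick, to be gripped across the 62 mm; mouth inside 124 x 56 mm. Below the band the walls lean inward.
- tray_middle: Second tray, to be left nested; same size and axes. Nested trays stand 16 mm apart: a gap of just 6 mm lies between the lower edge of the top rim band and the top of this tray's band, and 1.6 mm of play between the walls. Fingers reaching below the gap grip two trays, and a tilted or sideways pull drags this one along; the top tray is clear of it after 26 mm straight up.
- tray_bottom: Lowest tray of the stack, standing on the bench, to be left; same size and axes.
- case: Blue hinged transport case, fixed: outside 150 (x) x 82 (y) x 58 mm high, inside 140 x 72 mm, floor 4 mm thick; origin at the centre of its underside, x lengthwise toward the hinged end, away from the robot. In the middle of each long side a finger notch 66 mm wide, from 22 mm above the bench up to the rim. A tray fits lengthwise, either way round, with 4 to 5 mm of play on each side.
- case_lid (a joint): Lid angle in rad: 0 closed on the rim, 1.57 upright, 2.1 fully open; starts at 1.75 to 1.95. A stiff hinge keeps the lid where it is left; 1 to 2 N at its free edge moves it. Flat plate 150 x 82 x 6 mm, 120 g, with a thumb tab 40 mm wide and 12 mm long in the middle of the free edge, whose tip is thus 162 mm from the hinge line.
- case_hinge (a point): Middle of the hinge line, at x = 75 mm, y = 0, 58.5 mm up in the case's frame; the line runs along the case's y. The closed lid's underside lies at this height, its outer face 6 mm higher.
- lid_edge (a point): Tip of the thumb tab in the middle of the lid's free edge, on its outer face (the upper face when closed); moves with the lid.
- green_vial: Green-capped white control vial, the one to pack: 24 mm diameter, 45 mm high, cap 21 mm diameter over the top 14 mm, standing on the bench; origin at the centre of its underside, z up. 11 to 22 g. Standing in the tray in the case, its top is 6 mm under the case's rim.
- red_vial: Red-capped control vial of the same size; origin under its centre. To be left alone. It, the sample pot and the green-capped vial stand in any order at two places to the left and one to the right; the left ones are in front of a computer tower (world x over 0.51, y 0.12 to 0.32, 0.39 m high) and beside the analyser (x over 0.45, y over 0.41, 0.5 m high).
- sample_pot: Small sample pot with white lid, 45 mm diameter, 48 mm high; origin under its centre. To be left alone.
- yellow_cup: Sample cup with yellow lid, 59 mm diameter, 66 mm high; origin under its centre. To be left alone.
- stain_bottle: Brown bottle with black cap and purple-banded label, 48 mm diameter, 104 mm high; origin under its centre. To be left alone.
- stain_bottle_b: Brown bottle with black cap and orange-banded label, 48 mm diameter, 104 mm high; origin under its centre. To be left alone.
- timer: White bench timer lying flat, 58 x 62 x 18 mm; origin under its centre. To be left alone.

How it is judged:
By the outcome, as a careful person would: the job done as asked, in the order asked, and still so for the second after the job is handed in, with the robot touching nothing.
It also fails if it takes over 72 s, if anything falls off the work surface, if the arm or the gripper's body presses on something with over 40 N, if the wrist force passes 120 N, or if a joint passes its speed limit or range.

## Working session

There is one attempt and no reset: what is moved stays moved. The work goes in short steps, Python scripts to look and compute and a tool call to move; the robot and the scene stay as the last step left them, time stands still between calls to the robot, and variables do not carry over. Pictures are saved under pics/ and viewed, and the job is handed in when it is done.

Besides the shell and the picture viewer there is one more tool, called after "Emit:" as name([rows], argument=value, ...), one row to a line, values as JSON. send_rows: Moves the arm, as the interface text tells. Its arguments: {"type":"object","properties":{"increments":{"type":"array","items":{"type":"array","items":{"type":"array","items":{"type":"number"}}}},"hand":{"type":"number"}},"required":["increments"]}

```bash
mkdir -p pics; cat > h.py <<'E'
import numpy as np,cv2
from workcell import bot,viewer,order
def shot(n,f=None):
    c=viewer.camera(n)
    np.savez(f'/tmp/{n}.npz',**c)
    if f: cv2.imwrite('pics/'+f,c['image'][:,:,::-1])
    return c
def load(n): return dict(np.load(f'/tmp/{n}.npz'))
def pts(c):
    K=c['camera_matrix'];z=c['range_z'];v,u=np.mgrid[:z.shape[0],:z.shape[1]]
    p=np.stack([(u-K[0,2])/K[0,0]*z,(v-K[1,2])/K[1,1]*z,z],-1)
    return p@np.array(c['rotation']).T+np.array(c['eye'])
def st():
    o=bot.get_obs();print('t',o['clock'],'p',np.round(o['eef_pos'],4),'q',np.round(o['tool_rot'],4),'j',np.round(o['joint_pos'],3),'F',np.round(o['ft_force'],1),'w',o['grip_width']);return o
E
python3 - <<'E'
from h import *
for n in ['scene','top','wrist']:
    c=shot(n,n+'0.png');print(n,c['camera_matrix'],c['eye'],c['rotation'])
st()
E
```

```text
scene [[507.26621286   0.         324.59250844]
 [  0.         507.26621286 200.88221586]
 [  0.           0.           1.        ]] [-0.1312182  -1.05537144  0.74731001] [ 0.82796113 -0.24781775  0.1500479  -0.48015868]
top [[490.89716768   0.         315.75052593]
 [  0.         490.89716768 204.93178146]
 [  0.           0.           1.        ]] [ 0.31730702 -0.06623384  1.48542775] [ 0.71093326 -0.69977463  0.04914212 -0.04974345]
wrist [[345.7829209    0.         320.32362186]
 [  0.         345.7829209  198.71523774]
 [  0.           0.           1.        ]] [ 0.26716162 -0.42665386  0.37207272] [ 0.83033084 -0.53932963 -0.07732303  0.11702734]
t 0.15 p [ 0.2027 -0.4566  0.2416] q [ 8.384e-01 -5.451e-01 -7.000e-04 -4.000e-04] j [-1.153  0.241  0.004  1.335  0.     1.571] F [-0.2  0.4 -0.8] w 0.08526899980970373
```

```bash
sed -i "s/np.array(c\['rotation'\]).T/R.from_quat(c['rotation']).as_matrix().T/; s/^import numpy/from scipy.spatial.transform import Rotation as R\nimport numpy/" h.py
```

```text
(no output)
```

View pics/top0.png

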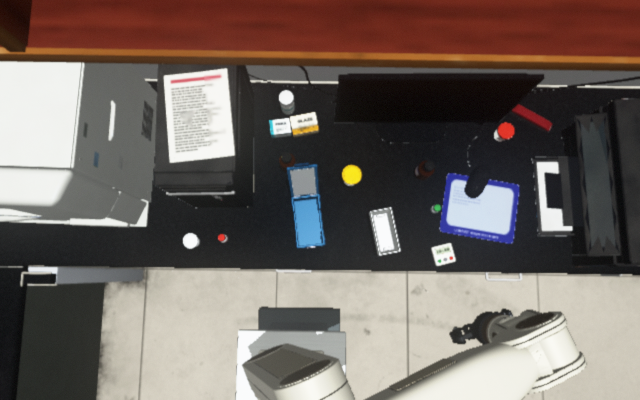

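View pics/scene0.png

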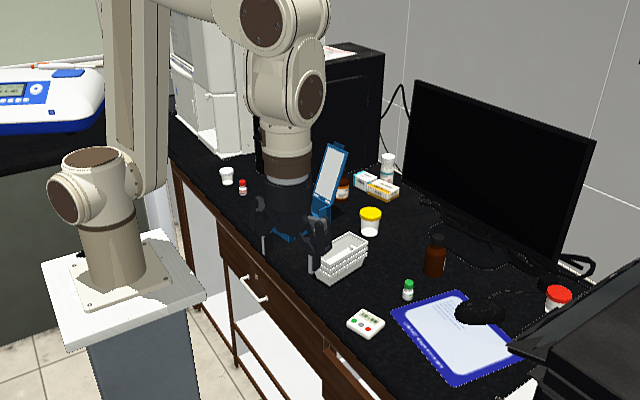

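```bash
python3 - <<'E'
from h import *
c=load('top');im=c['image'][140:270,270:470,::-1]
cv2.imwrite('pics/crop0.png',cv2.resize(im,None,fx=4,fy=4,interpolation=cv2.INTER_CUBIC))
p=pts(c)
for u,v in [(437,209),(385,231),(385,220),(222,238),(308,222),(302,182),(351,175),(424,170)]: print(u,v,np.round(p[v,u],4))
print(np.median(p[245:260,340:360].reshape(-1,3),0))
E
```

```text
437 209 [ 0.5135 -0.422   0.0467]
385 231 [ 0.4466 -0.2692  0.0383]
385 220 [ 0.4794 -0.2695  0.0376]
222 238 [0.4175 0.2093 0.0497]
308 222 [ 0.4726 -0.0408  0.0108]
302 182 [ 0.5722 -0.024   0.1321]
351 175 [ 0.6082 -0.1659  0.0645]
424 170 [ 0.6241 -0.3788  0.0764]
[ 3.84856963e-01 -1.67364766e-01  2.30697641e-04]
```

View pics/crop0.png

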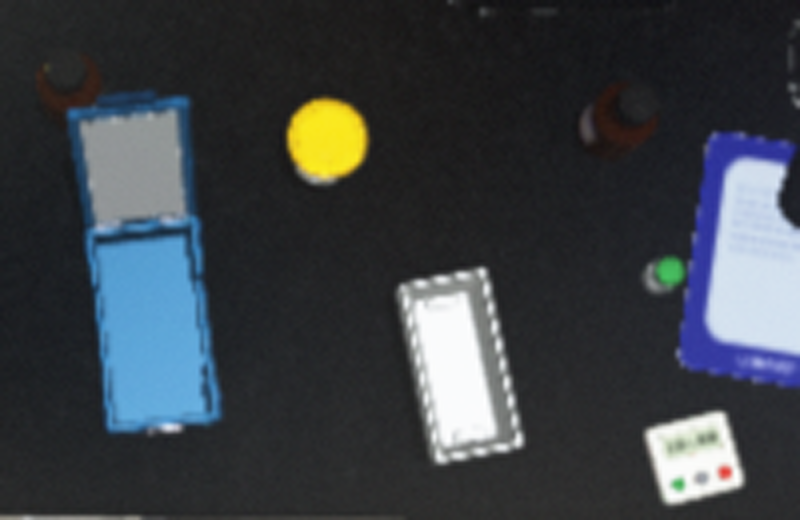

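```bash
cat > m.py <<'E'
from h import *
def rect(P,lo,hi,xr,yr):
    q=P.reshape(-1,3);m=(q[:,2]>lo)&(q[:,2]<hi)&(q[:,0]>xr[0])&(q[:,0]<xr[1])&(q[:,1]>yr[0])&(q[:,1]<yr[1])
    q=q[m]
    r=cv2.minAreaRect((q[:,:2]*1000).astype(np.float32));return r,len(q),np.round(np.median(q,0),4)
if __name__=='__main__':
    for n in ['top','scene']:
        P=pts(load(n))
        print(n,'tray',rect(P,.060,.08,(.36,.58),(-.36,-.2)))
        print(n,'case',rect(P,.05,.066,(.36,.60),(-.13,.04)))
        q=P.reshape(-1,3)
        for nm,xr,yr in [('green',(.48,.54),(-.45,-.39)),('red',(.39,.45),(.18,.24)),('yel',(.56,.65),(-.22,-.12)),('lid',(.5,.75),(-.09,.04))]:
            lo=.08 if nm=='lid' else .033
            m=(q[:,2]>lo)&(q[:,2]<.3)&(q[:,0]>xr[0])&(q[:,0]<xr[1])&(q[:,1]>yr[0])&(q[:,1]<yr[1])
            if m.sum(): print(n,nm,m.sum(),np.round(q[m].min(0),4),np.round(q[m].max(0),4),np.round(np.median(q[m],0),4))
E
python3 m.py
```

```text
top tray (((445.70501708984375, -263.5413513183594), (130.197265625, 62.83926773071289), 11.901725769042969), 260, array([ 0.4469, -0.2735,  0.0691]))
top case (((474.559326171875, -40.182762145996094), (157.57583618164062, 86.90823364257812), 7.003477573394775), 255, array([ 0.52  , -0.0398,  0.0587]))
top green 43 [ 0.5109 -0.4323  0.0332] [ 0.5293 -0.4127  0.0494] [ 0.52   -0.422   0.0435]
top red 42 [0.4121 0.2045 0.0347] [0.4298 0.2233 0.0505] [0.421  0.2132 0.0433]
top yel 304 [ 0.5841 -0.1927  0.0537] [ 0.6412 -0.1391  0.0724] [ 0.6111 -0.1658  0.0652]
top lid 904 [ 0.5488 -0.0664  0.0801] [0.6654 0.0392 0.2129] [ 0.5856 -0.0208  0.1424]
scene tray (((444.7795715332031, -267.2475891113281), (132.98350524902344, 65.57868194580078), 10.717522621154785), 378, array([ 0.4679, -0.2836,  0.0675]))
scene case (((546.599609375, -43.124114990234375), (93.38362884521484, 44.30182647705078), 71.10013580322266), 164, array([ 0.5446, -0.0472,  0.0579]))
scene green 77 [ 0.5083 -0.4371  0.0332] [ 0.5304 -0.4174  0.0467] [ 0.5157 -0.4293  0.0415]
scene red 37 [0.4097 0.1982 0.0338] [0.4301 0.2207 0.0475] [0.4204 0.2063 0.0415]
scene yel 363 [ 0.5812 -0.2026  0.0331] [ 0.6414 -0.1429  0.0682] [ 0.6018 -0.1811  0.0625]
scene lid 1149 [ 0.5478 -0.0759  0.0801] [0.6627 0.0217 0.2092] [ 0.5808 -0.0318  0.1421]
```

```bash
cat >> h.py <<'E'
def tool(o=None):
    o=o or bot.get_obs();r=R.from_quat(o['tool_rot']).as_matrix();return np.array(o['eef_pos']),r
def rel(t,yaw=None):
    "shift in tool axes to world target t, turn about tool z to yaw(deg of tool x)"
    p,r=tool();d=r.T@(np.array(t)-p);y=np.degrees(np.arctan2(r[1,0],r[0,0]))
    tilt=np.degrees(np.arccos(-r[2,2]))
    print('mm tool',np.round(d*1000,1),'yaw',round(y,2),'tilt',round(tilt,2),'turn',None if yaw is None else round((y-yaw+180)%360-180,2))
def tips(c,z0=-.06,z1=.05):
    p,r=tool();q=(pts(c).reshape(-1,3)-p)@r
    m=(abs(q[:,0])<.07)&(abs(q[:,1])<.02)&(q[:,2]>z0)&(q[:,2]<z1)&(c['range_z'].ravel()>0);q=q[m]
    for s in (-1,1):
        k=q[q[:,0]*s>0]
        if len(k):print('tip side',s,len(k),'zmax98',np.percentile(k[:,2],[90,97,100])*1e3,'x',np.percentile(k[:,0],[2,98])*1e3)
E
python3 - <<'E'
from h import *
tips(load('scene'));tips(load('wrist'))
rel([.445,-.2645,.25],-78.5)
E
```

```text
tip side -1 429 zmax98 [-9.90457604 -4.44116946 -1.58465007] x [-67.10054121 -39.47484079]
tip side 1 417 zmax98 [-12.63731123  -6.40054739  -0.52461828] x [37.09598175 68.5914008 ]
tip side -1 10752 zmax98 [-17.32467266  -8.1360504   -0.66557915] x [-69.00902981 -42.46075488]
tip side 1 11107 zmax98 [-17.66776635  -8.02998145  -0.23415293] x [39.88985774 68.06136351]
mm tool [ -77.2 -299.4   -8.3] yaw -66.06 tilt 0.09 turn 12.44
```

View pics/wrist0.png

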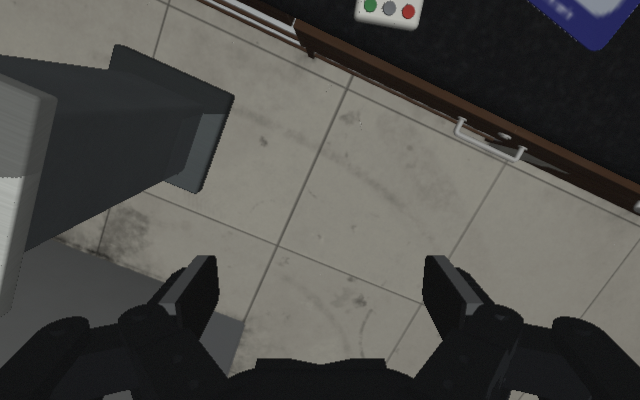

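Emit:
send_rows([
  [[0, -0.04, 0, 6.2], [0, -0.04, 0, 6.2], [-0.023, -0.033, 0, 0], [-0.023, -0.033, 0, 0], [-0.023, -0.033, 0, 0], [-0.023, -0.033, 0, 0], [-0.023, -0.033, 0, 0], [-0.023, -0.033, 0, 0]],
], hand=-0.7)

```text
clock: 0.95
eef_pos: [0.4504, -0.2523, 0.2382]
tool_rot: [0.767, -0.641, -0.003, 0.0]
ft_force: [0.4, 0.1, -0.5]
grip_width: 0.0724
```

```bash
python3 - <<'E'
from h import *
st();c=shot('wrist','w1.png');tips(c);tips(shot('scene'));rel([.445,-.2645,.2],-78.5)
from m import rect
print(rect(pts(c),.064,.08,(.36,.54),(-.36,-.18)))
E
```

```text
t 0.95 p [ 0.4504 -0.2523  0.2382] q [ 7.674e-01 -6.412e-01 -3.100e-03  2.000e-04] j [-5.110e-01  2.790e-01  4.600e-02  1.343e+00  1.000e-03  2.452e+00] F [ 0.4  0.1 -0.5] w 0.07239909007225408
tip side -1 11560 zmax98 [-16.2225013   -5.03711438   3.75079689] x [-64.74236478 -31.5089076 ]
tip side 1 11434 zmax98 [-16.22618796  -5.25742343   3.75388533] x [35.78891862 68.42286304]
tip side -1 291 zmax98 [-6.18608418 -0.68906312  1.99780909] x [-66.37802334 -30.22933182]
tip side 1 329 zmax98 [-9.10222874 -2.58691586  3.07544516] x [29.64894406 66.5169711 ]
mm tool [12.8  9.7 37.8] yaw -79.37 tilt 0.37 turn -0.87
(((443.5491943359375, -265.29608154296875), (130.25730895996094, 62.13869094848633), 11.686578750610352), 2196, array([ 0.4464, -0.2686,  0.0702]))
```

View pics/w1.png

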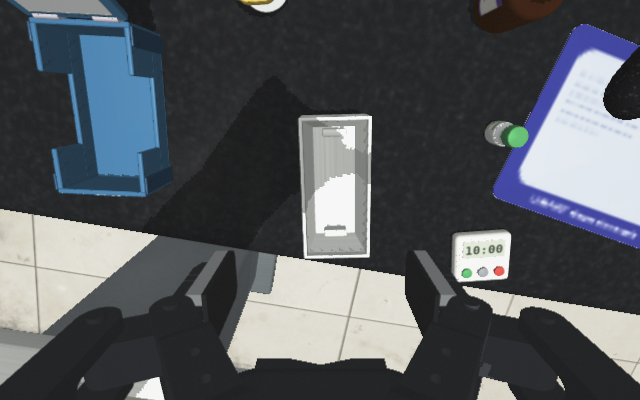

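```bash
python3 - <<'E'
from h import *
rel([.4436,-.2653,.12],-78.3)
E
```

```text
mm tool [ 13.8  11.  117.8] yaw -79.37 tilt 0.37 turn -1.07
```

Emit:
send_rows([
  [[0.005, 0.004, 0.03, -1.0], [0.005, 0.004, 0.03, 0], [0.003, 0.003, 0.03, 0], [0.001, 0.001, 0.02, 0], [0, 0, 0.01, 0], [0, 0, 0, 0], [0, 0, 0, 0], [0, 0, 0, 0]],
])

```text
clock: 1.85
eef_pos: [0.4427, -0.2673, 0.115]
tool_rot: [0.776, -0.63, -0.002, 0.0]
ft_force: [-0.4, 0.1, 0.4]
grip_width: 0.0729
```

```bash
python3 - <<'E'
from h import *
st();c=shot('wrist','w2.png');tips(c);
from m import rect
P=pts(c)
for lo in (.064,.067,.069):print(rect(P,lo,.08,(.36,.54),(-.315,-.22)))
rel([.4436,-.2653,.067],-78.3)
E
```

```text
t 1.85 p [ 0.4427 -0.2673  0.115 ] q [ 0.7762 -0.6304 -0.0022  0.    ] j [-5.440e-01  3.680e-01 -1.650e-01  1.042e+00  1.000e-03  2.392e+00] F [-0.4  0.1  0.4] w 0.0728773050694889
tip side -1 12162 zmax98 [-10.14413595  44.3751313   49.97540302] x [-68.0910088  -30.04853488]
tip side 1 12206 zmax98 [-9.94520133 44.2554083  49.99937326] x [26.1868849  65.06130255]
(((443.4912414550781, -265.263427734375), (130.33706665039062, 62.335350036621094), 11.720744132995605), 6313, array([ 0.4492, -0.2661,  0.0701]))
(((443.4912414550781, -265.263427734375), (130.33706665039062, 62.335350036621094), 11.720744132995605), 4366, array([ 0.4543, -0.2641,  0.0706]))
(((443.4805908203125, -265.2208251953125), (130.37901306152344, 62.18421936035156), 11.678359031677246), 3903, array([ 0.4584, -0.2622,  0.0707]))
mm tool [-1.9 -1.1 48.3] yaw -78.16 tilt 0.2 turn 0.14
```

View pics/w2.png

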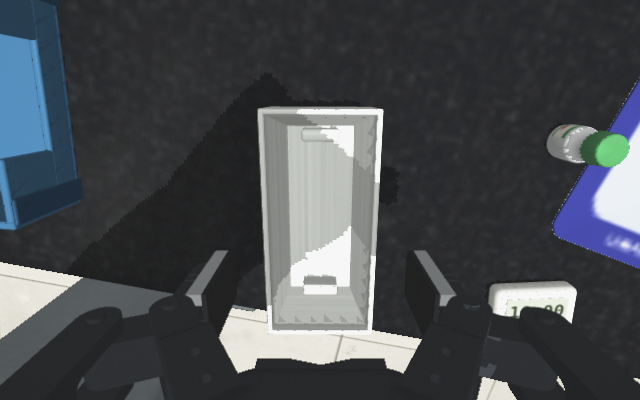

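```bash
python3 - <<'E'
from h import *
c=load('wrist');p,r=tool()
rc=R.from_quat(c['rotation']).as_matrix();print(np.round(r.T@rc,4),r.T@(c['eye']-p))
q=(pts(c).reshape(400,640,3)-p)@r
im=c['image'];cv2.imwrite('pics/w2c.png',cv2.resize(im[230:330,170:470,::-1],(750,250)))
for v in (255,265,275,285):
    for u in range(190,470):pass
    z=c['range_z'][v]; near=[u for u in range(180,460) if 0<z[u]<.14]
    L=max(u for u in near if u<320);Rr=min(u for u in near if u>320);print(v,L,Rr,q[v,L],q[v,Rr])
E
```

```text
[[ 1.000e+00  8.000e-04 -6.000e-04]
 [-6.000e-04  9.605e-01  2.784e-01]
 [ 8.000e-04 -2.784e-01  9.605e-01]] [-0.00158683 -0.07059459 -0.13023252]
255 230 411 [-0.03818951 -0.00976697 -0.0022538 ] [ 0.03448633 -0.01070717 -0.00409052]
265 230 410 [-0.03774317 -0.00666549 -0.00491629] [ 0.03450082 -0.00614694 -0.00376342]
275 231 410 [-0.03772772 -0.00209365 -0.00468342] [ 0.0343332  -0.00259824 -0.00547839]
285 230 410 [-0.03791989  0.00137292 -0.00651892] [ 0.03459519  0.00177317 -0.00570403]
```

View pics/w2c.png

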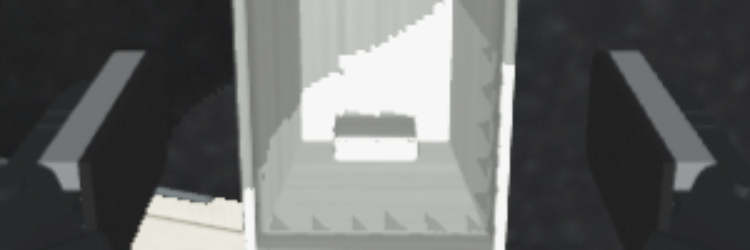

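Emit:
send_rows([
  [[0, -0.001, 0.015, 0], [0, 0, 0.015, 0], [0, 0, 0.01, 0], [0, 0, 0.005, 0], [0, 0, 0.002, 0], [0, 0, 0.0, 0], [0, 0, 0, 0], [0, 0, 0, 0]],
])

```text
clock: 2.7
eef_pos: [0.4492, -0.27, 0.0737]
tool_rot: [0.776, -0.63, 0.005, -0.001]
ft_force: [-0.3, -0.1, 1.1]
grip_width: 0.0724
```

```bash
python3 - <<'E'
from h import *
st();c=shot('wrist');rel([.4436,-.2653,.066],-78.3)
cv2.imwrite('pics/w3.png',c['image'][:,:,::-1])
c=shot('scene');cv2.imwrite('pics/s3.png',cv2.resize(c['image'][180:320,230:430,::-1],(800,560),interpolation=cv2.INTER_CUBIC))
E
```

```text
t 2.7 p [ 0.4492 -0.27    0.0737] q [ 0.7765 -0.6301  0.0054 -0.001 ] j [-5.410e-01  4.150e-01 -2.160e-01  9.290e-01  1.000e-03  2.393e+00] F [-0.3 -0.1  1.1] w 0.07243740318545262
mm tool [-5.9  4.7  7.7] yaw -78.12 tilt 0.65 turn 0.18
```

View pics/w3.png

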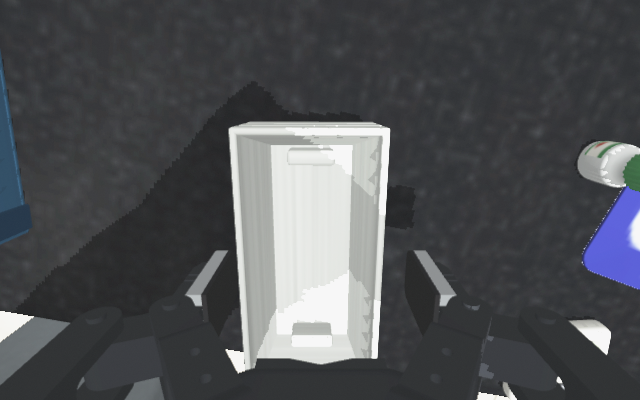

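View pics/s3.png

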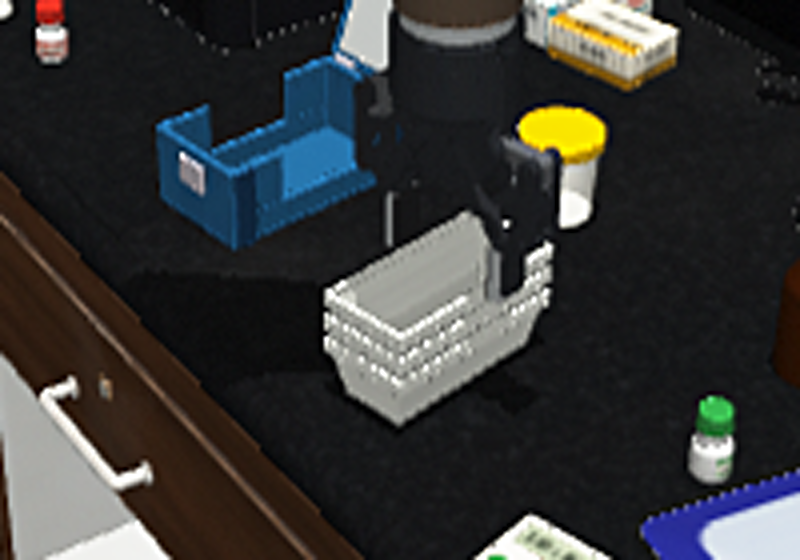

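Emit:
send_rows([
  [[-0.002, 0.002, 0.002, 0], [-0.001, 0.002, 0.002, 0], [0, 0, 0.002, 0], [0, 0, 0, 0], [0, 0, 0, 0], [0, 0, 0.0, 0], [0, 0, 0, 0], [0, 0, 0, 0]],
])

```text
clock: 3.6
eef_pos: [0.4443, -0.2678, 0.0673]
tool_rot: [0.776, -0.63, 0.006, -0.001]
ft_force: [0.8, -1.2, -0.5]
grip_width: 0.0725
```

```bash
python3 - <<'E'
from h import *
st();rel([.4436,-.2653,.066],-78.3)
E
```

```text
t 3.6 p [ 0.4443 -0.2678  0.0673] q [ 0.7765 -0.6301  0.0056 -0.0011] j [-5.430e-01  4.140e-01 -2.380e-01  9.070e-01  1.000e-03  2.392e+00] F [ 0.8 -1.2 -0.5] w 0.07254658727314957
mm tool [-2.6  0.2  1.3] yaw -78.12 tilt 0.65 turn 0.18
```

Emit:
send_rows([
  [[-0.001, 0, 0.001, 0.1], [0, 0, 0, 0], [0, 0, 0, 0], [0, 0, 0, 0], [0, 0, 0, 0], [0, 0, 0.0, 0], [0, 0, 0, 0], [0, 0, 0, 0]],
])

```text
clock: 4.4
eef_pos: [0.4443, -0.2668, 0.0664]
tool_rot: [0.776, -0.631, 0.006, -0.001]
ft_force: [-0.0, -0.5, 0.4]
grip_width: 0.0726
```

```bash
python3 - <<'E'
from h import *
st();rel([.4436,-.2653,.066],-78.3)
c=shot('wrist');cv2.imwrite('pics/w4.png',cv2.resize(c['image'][230:400,170:470,::-1],(750,425)))
c=shot('scene');cv2.imwrite('pics/s4.png',cv2.resize(c['image'][200:300,300:400,::-1],(600,600),interpolation=cv2.INTER_CUBIC))
tips(c,z1=.02)
E
```

```text
t 4.4 p [ 0.4443 -0.2668  0.0664] q [ 0.7759 -0.6309  0.0057 -0.0011] j [-5.410e-01  4.140e-01 -2.410e-01  9.040e-01  1.000e-03  2.395e+00] F [-0.  -0.5  0.4] w 0.07263897724947976
mm tool [-1.6  0.4  0.3] yaw -78.23 tilt 0.67 turn 0.07
tip side -1 373 zmax98 [11.72639847 17.23018067 19.61457595] x [-64.9189919  -22.26747698]
tip side 1 321 zmax98 [11.3589798  17.4249981  19.37339571] x [26.34391391 68.3924669 ]
```

View pics/w4.png

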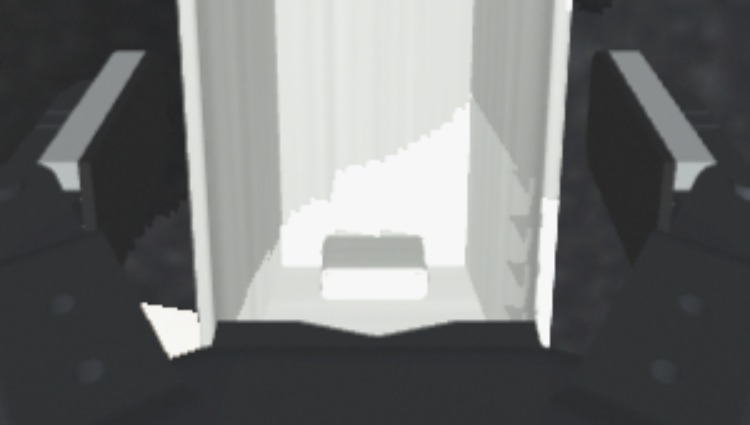

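View pics/s4.png

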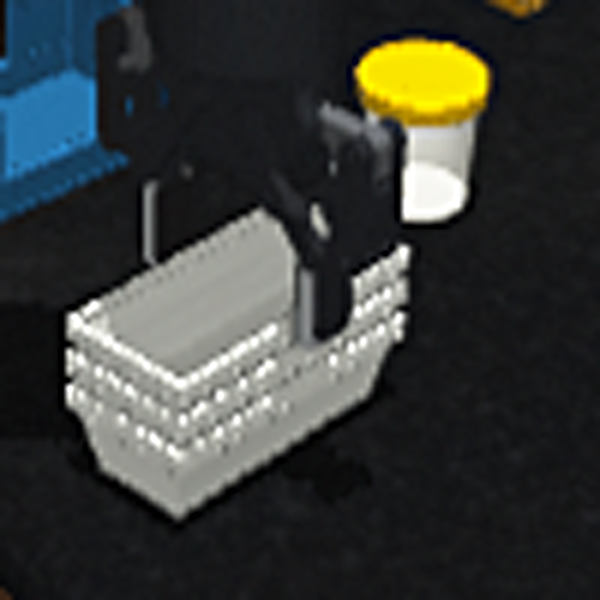

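```bash
python3 - <<'E'
from h import *
for n in ('scene','wrist'):
    c=load(n);p,r=tool();q=(pts(c).reshape(-1,3)-p)@r
    for s in (1,-1):
        x=q[:,0]*s
        m=(x>.034)&(x<.052)&(abs(q[:,1])<.012)&(q[:,2]>-.03)&(q[:,2]<.02)
        k=q[m]; print(n,s,len(k),np.sort(k[:,2])[-12:]*1e3 if len(k) else '')
K=c['camera_matrix']
c=load('scene');K=c['camera_matrix'];rc=R.from_quat(c['rotation']).as_matrix()
for tz in (0,.003,.006,.009):
  for tx,ty in((.036,.011),(.036,-.011),(.05,.011)):
    w=p+r@np.array([tx,ty,tz]);v=K@(rc.T@(w-c['eye']));uv=v[:2]/v[2];print(tz,tx,ty,np.round((uv-[300,200])*6))
E
```

```text
scene 1 96 [-5.93449158 -5.74089092 -5.36094774 -4.86524297 -4.79567055 -3.90981649
 -2.74323131 -0.71083374 -0.22270051  0.10806149  0.29101172  5.08807636]
scene -1 90 [-4.98972637 -4.47531078 -3.76581809 -3.19354631 -2.90567518 -2.68885192
 -1.89289655 -0.93196804 -0.87790218 -0.81154234 -0.21343446 -0.02834407]
wrist 1 2381 [2.71167732 2.72969162 2.80401788 2.92002102 3.01479321 3.12109107
 3.30647111 3.53781973 3.56333203 3.62845937 4.34621689 5.06872676]
wrist -1 2395 [3.28052225 3.30490161 3.35116179 3.35297417 3.41898127 3.43902561
 3.46150746 3.53610625 3.59479701 3.89729416 3.92723652 3.97532183]
0 0.036 0.011 [286. 340.]
0 0.036 -0.011 [324. 316.]
0 0.05 0.011 [313. 355.]
0.003 0.036 0.011 [286. 346.]
0.003 0.036 -0.011 [324. 322.]
0.003 0.05 0.011 [313. 362.]
0.006 0.036 0.011 [285. 353.]
0.006 0.036 -0.011 [324. 329.]
0.006 0.05 0.011 [313. 368.]
0.009 0.036 0.011 [285. 359.]
0.009 0.036 -0.011 [324. 335.]
0.009 0.05 0.011 [313. 375.]
```

Emit:
send_rows([
  [[0, 0, 0, 0], [0, 0, 0, 0], [0, 0, 0, 0], [0, 0, 0, 0], [0, 0, 0, 0], [0, 0, 0.0, 0], [0, 0, 0, 0], [0, 0, 0, 0]],
], hand=1)

```text
clock: 5.3
eef_pos: [0.4446, -0.2669, 0.067]
tool_rot: [0.776, -0.631, 0.006, -0.001]
ft_force: [-0.1, -0.3, -0.2]
grip_width: 0.0604
```

```bash
python3 - <<'E'
from h import *
st();
c=shot('scene');cv2.imwrite('pics/s5.png',cv2.resize(c['image'][200:300,300:400,::-1],(600,600),interpolation=cv2.INTER_CUBIC))
E
```

```text
t 5.3 p [ 0.4446 -0.2669  0.067 ] q [ 0.7759 -0.6309  0.0062 -0.0012] j [-5.410e-01  4.130e-01 -2.410e-01  9.050e-01  1.000e-03  2.395e+00] F [-0.1 -0.3 -0.2] w 0.06035947629644873
```

View pics/s5.png

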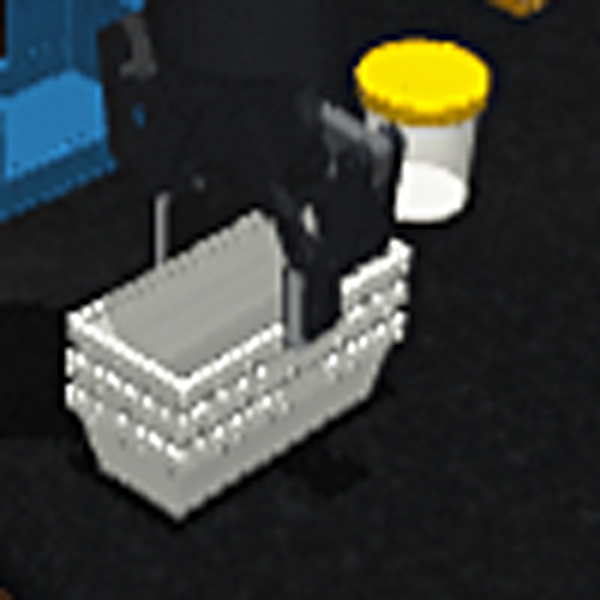

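Emit:
send_rows([
  [[0, 0, -0.002, 0], [0, 0, -0.003, 0], [0, 0, -0.003, 0], [0, 0, -0.003, 0], [0, 0, -0.003, 0], [0, 0, 0.0, 0], [0, 0, 0, 0], [0, 0, 0, 0]],
])

```text
clock: 6.15
eef_pos: [0.4437, -0.2665, 0.0815]
tool_rot: [0.776, -0.631, 0.005, -0.001]
ft_force: [-0.1, -0.3, -0.7]
grip_width: 0.0599
```

```bash
python3 - <<'E'
from h import *
st();rel([.4446,-.2669,.067],-78.23)
c=shot('scene');cv2.imwrite('pics/s6.png',cv2.resize(c['image'][200:300,300:400,::-1],(600,600),interpolation=cv2.INTER_CUBIC))
E
```

```text
t 6.15 p [ 0.4437 -0.2665  0.0815] q [ 0.7759 -0.6309  0.0053 -0.001 ] j [-5.410e-01  3.950e-01 -2.240e-01  9.410e-01  1.000e-03  2.395e+00] F [-0.1 -0.3 -0.7] w 0.05987197073806341
mm tool [ 0.5 -0.6 14.5] yaw -78.23 tilt 0.62 turn -0.0
```

View pics/s6.png

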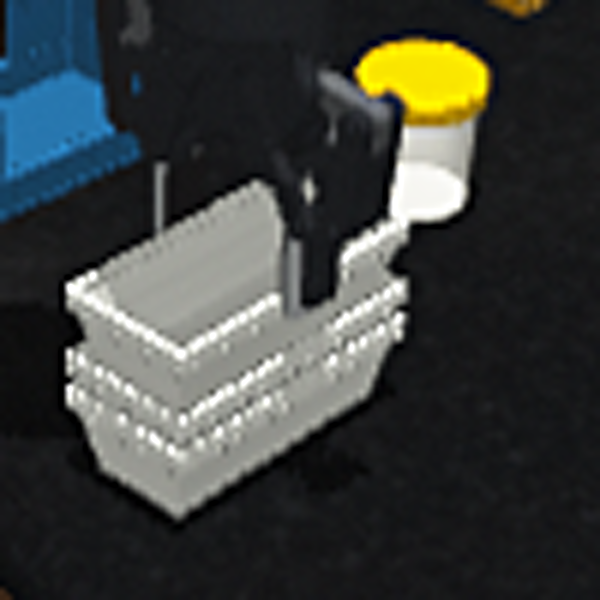

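Emit:
send_rows([
  [[0, 0, -0.003, 0], [0, 0, -0.004, 0], [0, 0, -0.004, 0], [0, 0, -0.005, 0], [0, 0, -0.01, 0], [0, 0, -0.015, 0.0], [0, 0, -0.02, 0], [0, 0, -0.01, 0]],
])

```text
clock: 7.0
eef_pos: [0.442, -0.2655, 0.1561]
tool_rot: [0.776, -0.631, 0.004, -0.001]
ft_force: [0.4, -0.3, -0.8]
grip_width: 0.0605
```

```bash
python3 - <<'E'
from h import *
st()
shot('scene','s7.png')
shot('top')
c=load('top');P=pts(c)
# case: fit long side walls & outer outline at z .03-.066 
from m import rect
for lo in (.03,.045,.052):print(rect(P,lo,.066,(.36,.552),(-.13,.04)))
im=c['image'][160:260,280:340,::-1];cv2.imwrite('pics/t7.png',cv2.resize(im,None,fx=6,fy=6,interpolation=cv2.INTER_CUBIC))
q=P.reshape(-1,3)
m=(q[:,2]>.075)&(q[:,2]<.3)&(q[:,0]>.5)&(q[:,0]<.7)&(q[:,1]>-.09)&(q[:,1]<.012)
k=q[m];A=np.c_[k[:,1:],np.ones(m.sum())];print(np.linalg.lstsq(A,k[:,0],rcond=None)[0],len(k))
E
```

```text
t 7.0 p [ 0.442  -0.2655  0.1561] q [ 0.7759 -0.6309  0.0037 -0.0008] j [-5.410e-01  3.190e-01 -1.190e-01  1.125e+00  1.000e-03  2.395e+00] F [ 0.4 -0.3 -0.8] w 0.06045485002543224
(((475.11737060546875, -38.93838882446289), (158.8688201904297, 86.96942138671875), 8.007125854492188), 292, array([ 0.5196, -0.037 ,  0.0571]))
(((475.24261474609375, -38.9207649230957), (158.6157684326172, 86.96942138671875), 8.007125854492188), 253, array([ 0.5152, -0.0344,  0.0577]))
(((476.43682861328125, -39.47395324707031), (156.0872039794922, 87.04947662353516), 7.413924694061279), 223, array([ 0.5195, -0.0343,  0.0581]))
[-0.07435591  0.37024833  0.5257047 ] 818
```

View pics/s7.png

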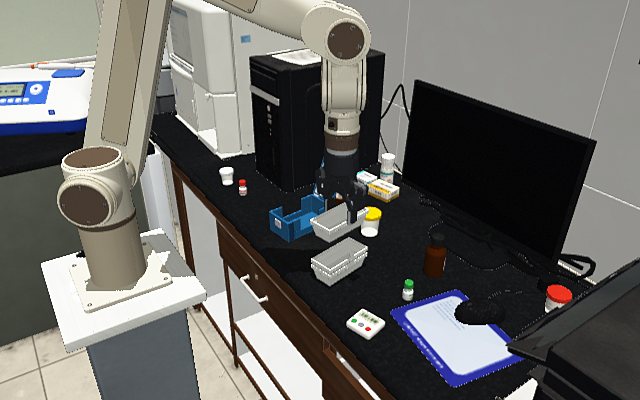

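View pics/t7.png

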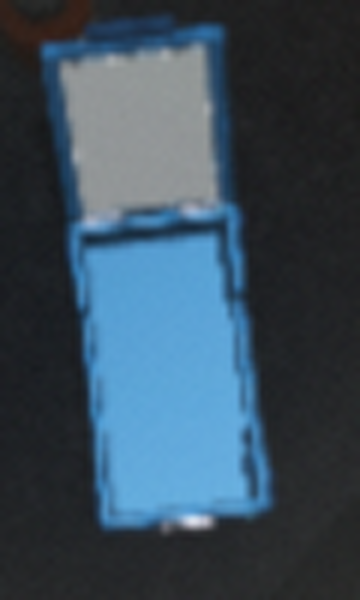

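Emit:
send_rows([
  [[-0.02, -0.007, -0.01, 0], [-0.03, -0.01, -0.004, 0], [-0.035, -0.01, 0, 0], [-0.035, -0.01, 0, 1], [-0.035, -0.01, 0, 1], [-0.03, -0.01, 0, 1.0], [-0.015, -0.008, 0, 1], [0, 0, 0, 0]],
])

```text
clock: 7.9
eef_pos: [0.4662, -0.0503, 0.1646]
tool_rot: [0.751, -0.66, 0.002, 0.0]
ft_force: [0.3, -0.8, -1.4]
grip_width: 0.06
```

```bash
python3 - <<'E'
from h import *
st();c=shot('wrist','w8.png');rel([.4745,-.0395,.16],-82.5)
shot('scene','s8.png')
E
```

```text
t 7.9 p [ 0.4662 -0.0503  0.1646] q [ 7.511e-01 -6.601e-01  1.700e-03  3.000e-04] j [-1.060e-01  2.290e-01 -2.200e-01  1.119e+00 -2.000e-03  2.907e+00] F [ 0.3 -0.8 -1.4] w 0.06001119354058403
mm tool [-10.4 -10.2   4.4] yaw -82.66 tilt 0.19 turn -0.16
```

View pics/w8.png

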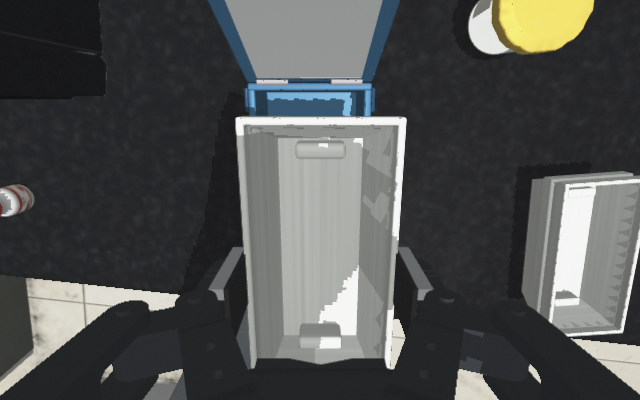

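View pics/s8.png

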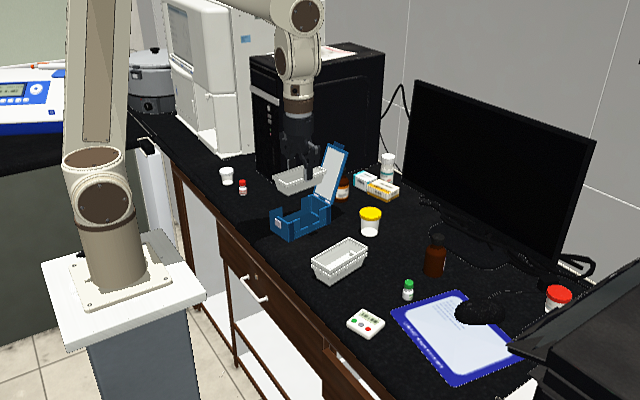

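```bash
python3 - <<'E'
from h import *
c=load('wrist');im=c['image']
cv2.imwrite('pics/w8c.png',cv2.resize(im[60:130,220:400,::-1],(792,308),interpolation=cv2.INTER_CUBIC))
p,r=tool();P=pts(c);q=P.reshape(-1,3);t=(q-p)@r
m=(q[:,2]>.05)&(q[:,2]<.066)&(q[:,0]>.52)&(q[:,0]<.6)&(q[:,1]>-.12)&(q[:,1]<.05)
k=t[m];kw=q[m]
print(len(k),np.percentile(k[:,0],[0,1,50,99,100])*1e3,np.percentile(k[:,1],[0,1,50,99,100])*1e3,np.median(kw[:,2]))
# per-tool-y band extents
for y0 in np.arange(-.1,-.05,.005):
    s=(k[:,1]>y0)&(k[:,1]<y0+.005)
    if s.sum()>5: print(round(y0,3),s.sum(),np.round([k[s,0].min()*1e3,k[s,0].max()*1e3],1))
# far edge of wall: min tool y per x bin
for x0 in np.arange(-.05,.05,.01):
    s=(k[:,0]>x0)&(k[:,0]<x0+.01)
    if s.sum()>3: print('x',round(x0,3),np.round(np.percentile(k[s,1],[0,3,50,97])*1e3,1))
E
```

```text
2265 [-54.03647111 -53.26386074 -10.23525295  32.13940555  33.05536464] [-86.50569439 -85.12500179 -79.49771372 -61.70807567 -60.80114705] 0.057227033762628526
-0.09 24 [-51.3  29.8]
-0.085 1005 [-51.3  30.1]
-0.08 725 [-54.   32.7]
-0.075 189 [-54.   33.1]
-0.07 194 [-53.9  32.5]
-0.065 128 [-53.9  32.6]
x -0.05 [-85.7 -84.7 -77.6 -61.7]
x -0.04 [-84.6 -84.1 -80.7 -77. ]
x -0.03 [-85.2 -84.6 -80.8 -77.1]
x -0.02 [-84.7 -84.6 -80.8 -77.1]
x -0.01 [-84.7 -84.7 -80.8 -77.1]
x 0.0 [-84.7 -84.7 -80.9 -77.2]
x 0.01 [-84.8 -84.7 -80.9 -77.2]
x 0.02 [-86.5 -84.9 -77.2 -61.8]
x 0.03 [-85.  -79.  -72.1 -63.9]
```

View pics/w8c.png

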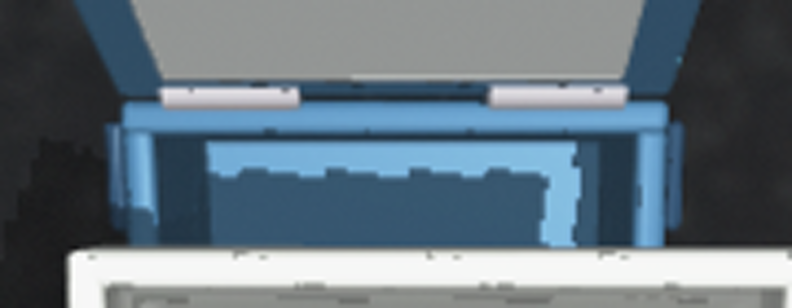

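```bash
python3 - <<'E'
from h import *
c=load('wrist');p,r=tool();t=((pts(c)-p)@r).reshape(-1,3)
m=(t[:,2]>-.012)&(t[:,2]<.003)&(abs(t[:,0])<.034)&(t[:,1]>-.09)&(t[:,1]<-.015)
k=t[m];m2=m&(t[:,1]<-.03)
k=t[m2];print(len(k),np.percentile(k[:,0],[0,1,99,100])*1e3,np.percentile(k[:,1],[0,1])*1e3,np.median(k[:,2]))
for y0 in np.arange(-.07,-.03,.01):
    s=(k[:,1]>y0)&(k[:,1]<y0+.01); print(y0,k[s,0].min(),k[s,0].max())
for x0 in np.arange(-.03,.03,.01):
    s=(k[:,0]>x0)&(k[:,0]<x0+.01); print('x',x0,np.percentile(k[s,1],2))
E
```

```text
4171 [-33.9968477  -33.6868315   27.57903179  28.0868932 ] [-65.46231439 -65.40253973] -0.0029465465283014846
-0.07 -0.033913527897070826 0.02808689319954325
-0.060000000000000005 -0.03399684770132305 0.028048492999217706
-0.05 -0.03399287048621823 0.028077472871805547
-0.04 -0.03395551630590383 0.027962972350481712Traceback (most recent call last):
  File "<stdin>", line 7, in <module>
    return umr_minimum(a, axis, None, out, keepdims, initial, where)
ValueError: zero-size array to reduction operation minimum which has no identity
```

Emit:
send_rows([
  [[-0.003, -0.003, 0.005, 0], [-0.003, -0.003, 0.015, 0], [-0.0016, -0.001, 0.015, 0], [0, 0, 0.015, 0], [0, 0, 0.008, 0], [0, 0, 0.002, 0], [0, 0, 0, 0], [0, 0, 0, 0]],
])

```text
clock: 8.8
eef_pos: [0.4715, -0.0497, 0.1008]
tool_rot: [0.747, -0.665, 0.002, 0.002]
ft_force: [0.1, 0.7, -0.4]
grip_width: 0.0601
```

```bash
cat > f.py <<'E'
from h import *
def fit():
    c=shot('wrist');p,r=tool();P=pts(c);q=P.reshape(-1,3);t=(q-p)@r
    m=(t[:,2]>-.012)&(t[:,2]<.003)&(abs(t[:,0])<.04)&(t[:,1]>-.075)&(t[:,1]<-.03);k=t[m]
    print('tray x',k[:,0].min()*1e3,k[:,0].max()*1e3,'far y',np.percentile(k[:,1],1)*1e3)
    m=(q[:,2]>.05)&(q[:,2]<.066)&(t[:,1]>-.1)&(t[:,1]<-.066)&(abs(t[:,0])<.06);k=t[m]
    for y0 in np.arange(-.09,-.06,.004):
        s=(k[:,1]>y0)&(k[:,1]<y0+.004)
        if s.sum()>5: print(round(y0,3),s.sum(),np.round([k[s,0].min()*1e3,k[s,0].max()*1e3],1))
    for x0 in (-.03,-.02,0,.01,.02):
        s=(k[:,0]>x0)&(k[:,0]<x0+.01)
        if s.sum()>3: print('x',x0,np.round(np.percentile(k[s,1],[3,50,97])*1e3,1))
    return c
E
python3 - <<'E'
from f import *
st();c=fit();cv2.imwrite('pics/w9.png',c['image'][:,:,::-1]);rel([.4745,-.0395,.039],-82.66)
E
```

```text
t 8.8 p [ 0.4715 -0.0497  0.1008] q [ 0.7469 -0.6649  0.0018  0.0016] j [-0.102  0.304 -0.303  0.963 -0.005  2.923] F [ 0.1  0.7 -0.4] w 0.06011614001894266
tray x -32.5862516797524 29.813230562090236 far y -64.43149492351935
-0.082 195 [-50.2  30.6]
-0.078 1568 [-50.2  30.9]
-0.074 1206 [-52.7  33.5]
-0.07 312 [-53.2  33.6]
x -0.03 [-77.9 -74.5 -70.8]
x -0.02 [-77.9 -74.5 -70.8]
x 0 [-78.3 -74.9 -71.3]
x 0.01 [-78.7 -75.3 -71.3]
x 0.02 [-79.2 -74.1 -66.6]
mm tool [-10.1  -4.   61.9] yaw -83.34 tilt 0.29 turn -0.68
```

View pics/w9.png

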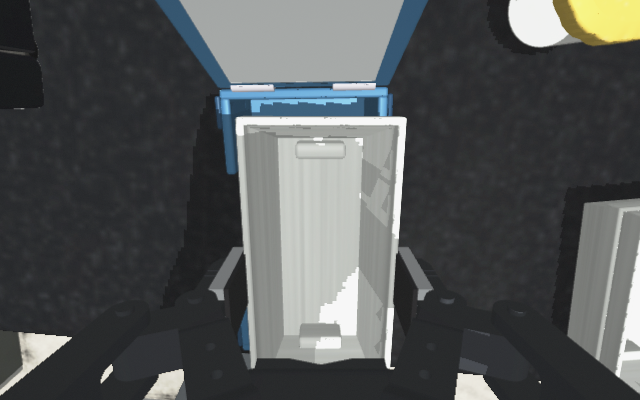

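Emit:
send_rows([
  [[-0.003, -0.001, 0, -0.5], [-0.003, -0.0006, 0, -0.4], [-0.002, 0, 0, 0], [0, 0, 0, 0], [0, 0, 0, 0], [0, 0, 0, 0], [0, 0, 0, 0], [0, 0, 0, 0]],
])

```text
clock: 9.65
eef_pos: [0.4739, -0.0406, 0.1029]
tool_rot: [0.753, -0.658, 0.004, 0.0]
ft_force: [-1.1, -0.1, -0.1]
grip_width: 0.0605
```

```bash
python3 - <<'E'
from f import *
st();c=fit();rel([.4745,-.0395,.039],-82.66)
E
```

```text
t 9.65 p [ 0.4739 -0.0406  0.1029] q [ 7.529e-01 -6.581e-01  3.700e-03  2.000e-04] j [-0.083  0.301 -0.301  0.963 -0.005  2.925] F [-1.1 -0.1 -0.1] w 0.06052842357042935
tray x -32.50358764610279 29.80514900185193 far y -64.5759713663606
-0.078 474 [-39.9  41.1]
-0.074 1361 [-40.3  41. ]
-0.07 965 [-43.1  43.7]
x -0.03 [-74.9 -71.4 -67.6]
x -0.02 [-74.7 -71.  -67.7]
x 0 [-75.  -71.  -67.7]
x 0.01 [-74.6 -71.5 -67.7]
x 0.02 [-74.6 -71.5 -67.7]
mm tool [-1.4 -0.5 63.9] yaw -82.32 tilt 0.42 turn 0.34
```

Emit:
send_rows([
  [[0.0, 0.001, 0.006, 0], [0, 0.0005, 0.006, 0], [0, 0, 0.006, 0], [0, 0, 0.006, 0], [0, 0, 0.004, 0], [0, 0, 0, 0], [0, 0, 0, 0], [0, 0, 0, 0]],
])

```text
clock: 10.5
eef_pos: [0.4716, -0.0411, 0.0714]
tool_rot: [0.753, -0.658, 0.003, 0.001]
ft_force: [0.3, -0.4, -0.4]
grip_width: 0.0602
```

```bash
python3 - <<'E'
from f import *
st();c=fit();cv2.imwrite('pics/w10.png',c['image'][:,:,::-1]);rel([.4745,-.0395,.039],-82.32)
E
```

```text
t 10.5 p [ 0.4716 -0.0411  0.0714] q [ 0.7528 -0.6583  0.0028  0.0009] j [-0.084  0.338 -0.346  0.884 -0.005  2.924] F [ 0.3 -0.4 -0.4] w 0.06015042042130465
tray x -32.535406031308206 29.81869180435852 far y -64.50107127453283
-0.082 40 [-40.   40.9]
-0.078 1927 [-40.3  40.9]
-0.074 2264 [-42.8  43.7]
-0.07 430 [-43.2  43.7]
x -0.03 [-77.3 -73.9 -70.1]
x -0.02 [-77.3 -73.9 -70.1]
x 0 [-77.3 -73.9 -70.1]
x 0.01 [-77.1 -73.9 -70.1]
x 0.02 [-77.1 -73.9 -70.1]
mm tool [-1.4 -3.  32.5] yaw -82.34 tilt 0.34 turn -0.02
```

View pics/w10.png

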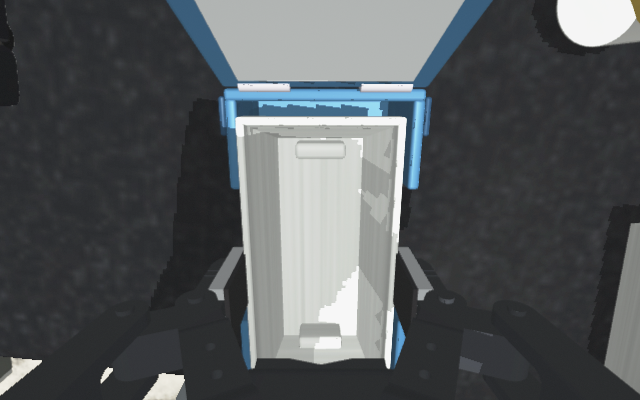

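Emit:
send_rows([
  [[0.001, -0.001, 0.005, 0], [0.0005, 0, 0.006, 0], [0, -0.0005, 0.006, 0], [0, 0, 0.005, 0], [0, 0, 0.003, 0], [0, 0, 0, 0], [0, 0, 0, 0], [0, 0, 0, 0]],
])

```text
clock: 11.35
eef_pos: [0.4738, -0.0427, 0.0443]
tool_rot: [0.753, -0.658, 0.003, 0.001]
ft_force: [0.5, -0.5, -1.6]
grip_width: 0.0603
```

```bash
python3 - <<'E'
from f import *
st();c=fit();cv2.imwrite('pics/w11.png',c['image'][:,:,::-1]);rel([.4745,-.0395,.039],-82.32)
E
```

```text
t 11.35 p [ 0.4738 -0.0427  0.0443] q [ 7.528e-01 -6.583e-01  3.100e-03  7.000e-04] j [-0.087  0.378 -0.371  0.817 -0.005  2.921] F [ 0.5 -0.5 -1.6] w 0.060300412508927675
tray x -39.97302914274471 39.98487270994933 far y -72.70970003062348
-0.078 1546 [-42.1  39.3]
-0.074 2981 [-42.3  39. ]
-0.07 2085 [-45.2  42. ]
x -0.03 [-75.2 -72.  -68.3]
x -0.02 [-75.3 -71.8 -67.9]
x 0 [-75.2 -71.5 -67.9]
x 0.01 [-75.2 -71.8 -68. ]
x 0.02 [-75.2 -71.8 -68. ]
mm tool [-3.1 -1.   5.4] yaw -82.34 tilt 0.37 turn -0.02
```

View pics/w11.png

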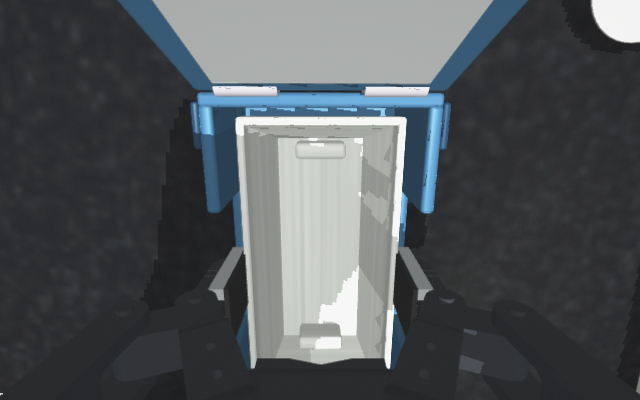

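Emit:
send_rows([
  [[0, 0.0005, 0.002, 0], [0, 0, 0.001, 0], [0, 0, 0.001, 0], [0, 0, 0, 0], [0, 0, 0.0, 0], [0, 0, 0, 0], [0, 0, 0, 0], [0, 0, 0, 0]],
])

```text
clock: 12.2
eef_pos: [0.4739, -0.0428, 0.0407]
tool_rot: [0.753, -0.658, 0.004, 0.0]
ft_force: [0.1, 0.5, -0.7]
grip_width: 0.0603
```

```bash
python3 - <<'E'
from f import *
st()
E
```

```text
t 12.2 p [ 0.4739 -0.0428  0.0407] q [ 7.528e-01 -6.583e-01  3.700e-03  2.000e-04] j [-0.087  0.383 -0.377  0.805 -0.005  2.921] F [ 0.1  0.5 -0.7] w 0.06034126679977723
```

Emit:
send_rows([
  [[0, 0, 0.001, 0], [0, 0, 0.001, 0], [0, 0, 0.001, 0], [0, 0, 0, 0], [0, 0, 0.0, 0], [0, 0, 0, 0], [0, 0, 0, 0], [0, 0, 0, 0]],
])

```text
clock: 13.0
eef_pos: [0.4742, -0.0428, 0.0391]
tool_rot: [0.753, -0.658, 0.004, -0.0]
ft_force: [0.1, 0.2, 1.3]
grip_width: 0.0605
```

```bash
python3 - <<'E'
from f import *
st()
E
```

```text
t 13.0 p [ 0.4742 -0.0428  0.0391] q [ 7.528e-01 -6.583e-01  4.300e-03 -1.000e-04] j [-0.087  0.385 -0.379  0.8   -0.005  2.921] F [0.1 0.2 1.3] w 0.06047092125952396
```

Emit:
send_rows([
  [[0, 0, 0, 0], [0, 0, 0, 0], [0, 0, 0, 0], [0, 0, 0, 0], [0, 0, -0.005, 0], [0, 0, -0.01, 0], [0, 0, -0.02, 0], [0, 0, -0.03, 0]],
], hand=-0.7)

```text
clock: 13.8
eef_pos: [0.4707, -0.0422, 0.1038]
tool_rot: [0.753, -0.658, 0.001, 0.002]
ft_force: [0.6, 0.8, -0.2]
grip_width: 0.0726
```

Emit:
send_rows([
  [[0, 0, -0.03, 0], [0, 0, -0.03, 0], [0, 0, -0.02, 0], [0, 0, -0.01, 0], [0, 0, 0, 0], [0, 0, 0, 0], [0, 0, 0, 0], [0, 0, 0, 0]],
])

```text
clock: 14.6
eef_pos: [0.4716, -0.0418, 0.2034]
tool_rot: [0.753, -0.658, 0.004, 0.0]
ft_force: [0.1, 0.0, -0.2]
grip_width: 0.0728
```

```bash
python3 - <<'E'
from f import *
st();shot('wrist','w12.png')
c=shot('scene');cv2.imwrite('pics/s12.png',cv2.resize(c['image'][150:270,220:420,::-1],(800,480),interpolation=cv2.INTER_CUBIC))
E
```

```text
t 14.6 p [ 0.4716 -0.0418  0.2034] q [ 0.7528 -0.6583  0.0041  0.    ] j [-0.085  0.205 -0.144  1.215 -0.005  2.922] F [ 0.1  0.  -0.2] w 0.07278082900333045
```

View pics/w12.png

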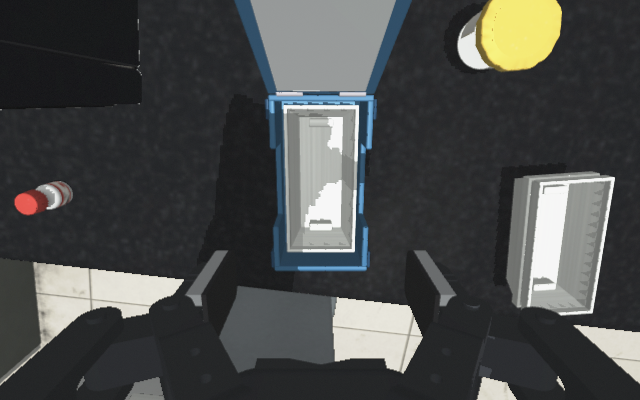

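View pics/s12.png

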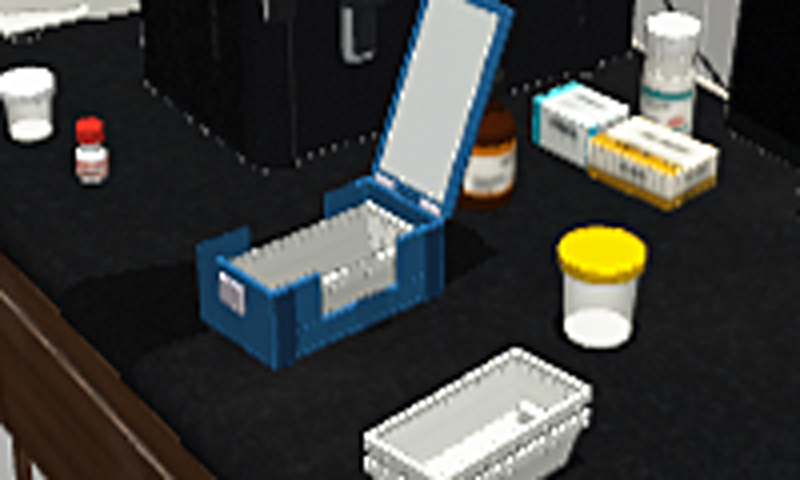

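Emit:
send_rows([
  [[0.04, 0, 0, 0], [0.048, 0, 0, 0], [0.048, 0, 0, 0], [0.048, 0, 0, 0], [0.048, 0, 0, 0], [0.048, 0, 0, 0], [0.04, 0, 0, -3], [0.03, 0, 0, -6]],
], hand=-0.2)

```text
clock: 15.5
eef_pos: [0.5216, -0.3955, 0.1979]
tool_rot: [0.807, -0.591, -0.001, 0.0]
ft_force: [-0.4, -0.0, 1.0]
grip_width: 0.0513
```

Emit:
send_rows([
  [[0, 0, 0, -8.5], [0, 0, 0, -8.5], [0, 0, 0, -8.5], [0, 0, 0, -8.5], [0, 0, 0, -8.5], [0, 0, 0, -8.5], [0, 0, 0, -8.5], [0, 0, 0, -8.5]],
])

```text
clock: 16.3
eef_pos: [0.5181, -0.4013, 0.1855]
tool_rot: [1.0, -0.03, -0.008, -0.005]
ft_force: [0.9, -0.3, -0.7]
grip_width: 0.0515
```

```bash
python3 - <<'E'
from f import *
st();c=shot('wrist','w13.png');rel([.52,-.4245,.12],7.5)
q=pts(c).reshape(-1,3);m=(q[:,2]>.038)&(q[:,2]<.055)&(abs(q[:,0]-.52)<.03)&(abs(q[:,1]+.4245)<.03)
k=q[m];print(len(k),k.min(0),k.max(0));print(cv2.minEnclosingCircle((k[:,:2]*1e3).astype(np.float32)))
p,r=tool();t=(pts(c)-p)@r;z=c['range_z']
for v in (250,265,280):
    near=[u for u in range(100,560) if 0<z[v,u]<.15];L=[u for u in near if u<320];Rr=[u for u in near if u>320]
    if L and Rr: print(v,t[v,max(L)],t[v,min(Rr)])
E
```

```text
t 16.3 p [ 0.5181 -0.4013  0.1855] q [ 0.9995 -0.0301 -0.0077 -0.0047] j [-6.58e-01  5.97e-01  3.98e-01  1.39e+00 -1.00e-03  9.73e-01] F [ 0.9 -0.3 -0.7] w 0.05152673856519339
mm tool [ 4.3 23.7 65. ] yaw -3.23 tilt 1.05 turn -10.73
446 [ 0.5081391  -0.43429409  0.03806388] [ 0.5277045  -0.41422558  0.04482399]
((517.98291015625, -424.26129150390625), 10.148334503173828)
250 [-0.02544002 -0.00939857  0.00612944] [ 0.02588166 -0.00903382  0.00658848]
265 [-0.02537931 -0.00340564  0.00391976] [ 0.02561848 -0.00346873  0.00349424]
280 [-0.02542223  0.00284963  0.00225676] [0.02582476 0.00336175 0.00289531]
```

View pics/w13.png

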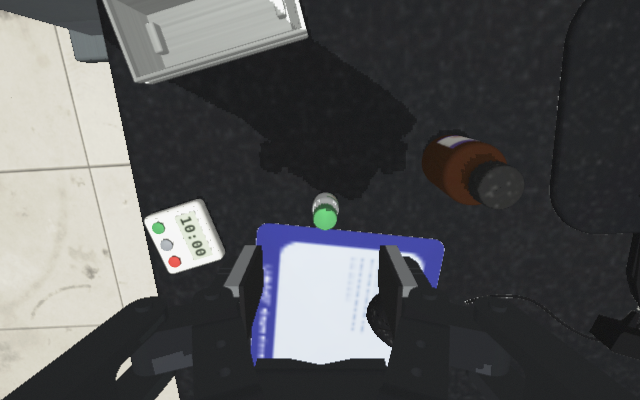

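Emit:
send_rows([
  [[0, 0.006, 0.005, -5.5], [0, 0.006, 0.01, -5], [0, 0.006, 0.02, 0], [0, 0.005, 0.02, 0], [0, 0, 0.01, 0], [0, 0, 0, 0], [0, 0, 0, 0], [0, 0, 0, 0]],
])

```text
clock: 17.15
eef_pos: [0.5178, -0.4229, 0.1148]
tool_rot: [0.998, 0.06, -0.009, -0.007]
ft_force: [-0.3, -0.1, 0.7]
grip_width: 0.0514
```

```bash
python3 - <<'E'
from f import *
st();c=shot('wrist','w14.png');
q=pts(c).reshape(-1,3);m=(q[:,2]>.038)&(q[:,2]<.055)&(abs(q[:,0]-.52)<.03)&(abs(q[:,1]+.4245)<.03)
k=q[m];o,_=cv2.minEnclosingCircle((k[:,:2]*1e3).astype(np.float32));print(o,_);rel([o[0]/1e3,o[1]/1e3,.025],7.5)
E
```

```text
t 17.15 p [ 0.5178 -0.4229  0.1148] q [ 0.9981  0.06   -0.0093 -0.0074] j [-0.684  0.667  0.336  1.263 -0.002  0.767] F [-0.3 -0.1  0.7] w 0.051387287848990375
(517.9632568359375, -424.2190246582031) 10.265419960021973
mm tool [ 1.3  2.5 90.1] yaw 6.89 tilt 1.32 turn -0.61
```

View pics/w14.png

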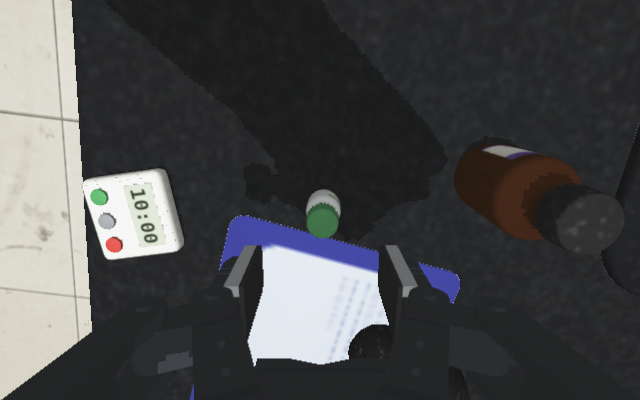

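Emit:
send_rows([
  [[0.001, 0.001, 0.01, -0.6], [0, 0.001, 0.01, 0], [0, 0, 0.01, 0], [0, 0, 0.01, 0], [0, 0, 0.005, 0], [0, 0, 0, 0], [0, 0, 0, 0], [0, 0, 0, 0]],
])

```text
clock: 18.0
eef_pos: [0.5191, -0.4245, 0.0674]
tool_rot: [0.998, 0.066, -0.008, -0.007]
ft_force: [-0.4, 0.4, -0.1]
grip_width: 0.051
```

```bash
python3 - <<'E'
from f import *
st();rel([.518,-.4243,.025],7.5)
E
```

```text
t 18.0 p [ 0.5191 -0.4245  0.0674] q [ 0.9978  0.0657 -0.0082 -0.0066] j [-0.685  0.705  0.276  1.163 -0.002  0.755] F [-0.4  0.4 -0.1] w 0.05100792711595259
mm tool [-0.4  0.3 42.4] yaw 7.54 tilt 1.21 turn 0.04
```

Emit:
send_rows([
  [[0, 0, 0.008, 0], [0, 0, 0.01, 0], [0, 0, 0.01, 0], [0, 0, 0.008, 0], [0, 0, 0.004, 0], [0, 0, 0, 0], [0, 0, 0, 0], [0, 0, 0, 0]],
])

```text
clock: 18.8
eef_pos: [0.5185, -0.424, 0.0239]
tool_rot: [0.998, 0.066, -0.008, -0.006]
ft_force: [-0.1, 0.1, -0.9]
grip_width: 0.0511
```

```bash
python3 - <<'E'
from f import *
st();shot('wrist','w15.png');rel([.518,-.4243,.025],7.5)
E
```

```text
t 18.8 p [ 0.5185 -0.424   0.0239] q [ 0.9978  0.0657 -0.0081 -0.0065] j [-0.685  0.743  0.226  1.075 -0.002  0.755] F [-0.1  0.1 -0.9] w 0.05109608451954559
mm tool [-0.6  0.1 -0.9] yaw 7.54 tilt 1.17 turn 0.04
```

View pics/w15.png

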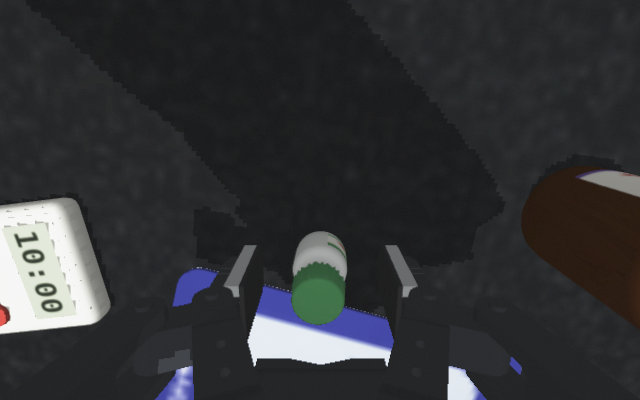

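Emit:
send_rows([
  [[0, 0, 0, 0], [0, 0, 0, 0], [0, 0, 0, 0], [0, 0, 0, 0], [0, 0, 0, 0], [0, 0, 0, 0], [0, 0, 0, 0], [0, 0, 0, 0]],
], hand=1)

```text
clock: 19.65
eef_pos: [0.5194, -0.4248, 0.0256]
tool_rot: [0.998, 0.066, -0.007, -0.005]
ft_force: [0.1, 0.2, -0.1]
grip_width: 0.0201
```

Emit:
send_rows([
  [[0, 0, -0.01, 0], [0, 0, -0.02, 0], [0, 0, -0.03, 0], [0, 0, -0.03, 0], [0, 0, -0.03, 0], [0, 0, -0.02, 0], [0, 0, 0, 0], [0, 0, 0, 0]],
])

```text
clock: 20.45
eef_pos: [0.521, -0.4258, 0.1737]
tool_rot: [0.998, 0.066, -0.007, -0.006]
ft_force: [-0.2, -1.0, -1.1]
grip_width: 0.0204
```

```bash
python3 - <<'E'
from f import *
st();shot('wrist','w16.png');rel([.472,-.0425,.15],7.5)
c=shot('top');from m import rect
print(rect(pts(c),.036,.05,(.40,.535),(-.085,-.005)))
E
```

```text
t 20.45 p [ 0.521  -0.4258  0.1737] q [ 0.9978  0.0656 -0.0072 -0.0055] j [-0.684  0.64   0.443  1.392 -0.002  0.755] F [-0.2 -1.  -1.1] w 0.020386612297942395
mm tool [   1.9 -386.2   28.2] yaw 7.53 tilt 1.02 turn 0.03
(((468.32476806640625, -43.822906494140625), (136.09800720214844, 73.0083999633789), 3.4006831645965576), 169, array([ 0.4549, -0.0453,  0.0419]))
```

View pics/w16.png

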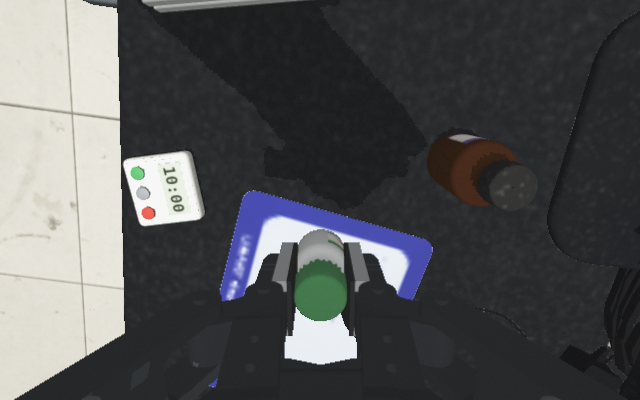

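Emit:
send_rows([
  [[0, -0.03, 0, 0], [0, -0.045, 0, 0], [0, -0.045, 0, 0], [0, -0.045, 0, 0], [0, -0.045, 0, 0], [0, -0.045, 0, 0], [0, -0.045, 0, 0], [0, -0.03, 0, 0]],
])

```text
clock: 21.35
eef_pos: [0.4684, -0.0888, 0.1626]
tool_rot: [0.998, 0.061, -0.018, -0.012]
ft_force: [0.6, -0.4, 1.2]
grip_width: 0.02
```

```bash
python3 - <<'E'
from f import *
st();rel([.469,-.0433,.12],7.6)
E
```

```text
t 21.35 p [ 0.4684 -0.0888  0.1626] q [ 0.9979  0.0607 -0.0182 -0.0116] j [-0.195  0.277 -0.161  1.173  0.013  1.254] F [ 0.6 -0.4  1.2] w 0.019977915990709146
mm tool [  7.6 -44.   43.5] yaw 6.99 tilt 2.47 turn -0.61
```

Emit:
send_rows([
  [[0.002, -0.015, 0, -0.5], [0.002, -0.015, 0, 0], [0.002, -0.008, 0, 0], [0, -0.004, 0, 0], [0, 0, 0, 0], [0, 0, 0, 0], [0, 0, 0, 0], [0, 0, 0, 0]],
])

```text
clock: 22.15
eef_pos: [0.4628, -0.0415, 0.157]
tool_rot: [0.997, 0.068, -0.025, -0.013]
ft_force: [0.3, 0.4, 0.1]
grip_width: 0.0201
```

```bash
python3 - <<'E'
from f import *
st();rel([.469,-.0433,.12],7.6)
c=shot('wrist','w17.png');shot('scene','s17.png')
E
```

```text
t 22.15 p [ 0.4628 -0.0415  0.157 ] q [ 0.9973  0.0676 -0.0254 -0.0128] j [-0.1    0.27  -0.188  1.167  0.017  1.335] F [0.3 0.4 0.1] w 0.020053432131518955
mm tool [ 7.7  3.7 36.6] yaw 7.8 tilt 3.25 turn 0.2
```

View pics/w17.png

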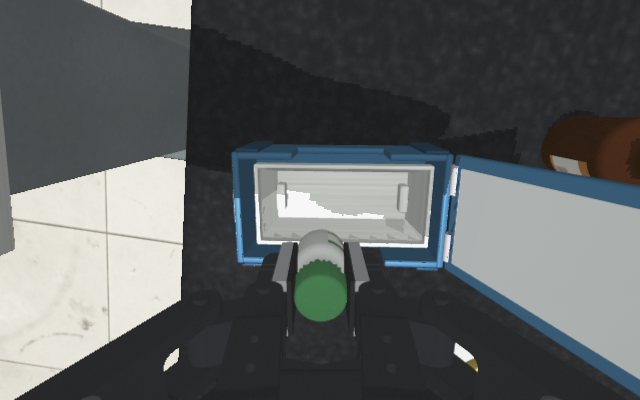

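View pics/s17.png

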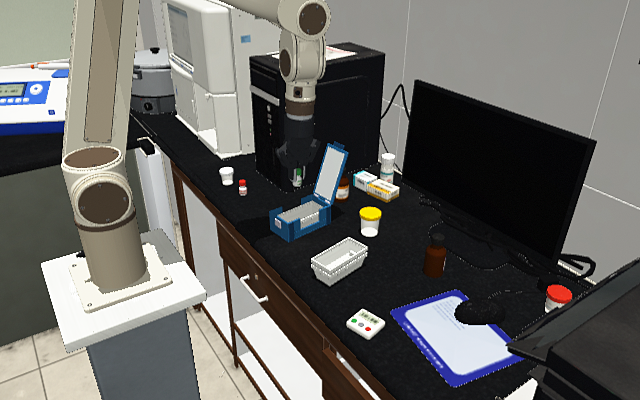

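```bash
python3 - <<'E'
from f import *
from m import rect
c=load('wrist');P=pts(c)
# mask vial/gripper: use range>.2
P[c['range_z']<.17]=0
for lo,hi in ((.038,.048),(.002,.012)): print(rect(P,lo,hi,(.385,.535),(-.076,-.012)))
print(rect(P,.05,.066,(.36,.552),(-.11,.03)))
p,r=tool();b=p+r@np.array([0,0,.0256]);print('vial base',b)
E
```

```text
(((464.9938049316406, -43.7808723449707), (140.43649291992188, 63.5941047668457), 0.5939967632293701), 1821, array([ 0.4361, -0.0513,  0.0424]))
(((464.3836364746094, -36.32493591308594), (128.213623046875, 56.07960891723633), 7.185104846954346), 6632, array([ 0.471, -0.04 ,  0.006]))
(((474.5050048828125, -40.668296813964844), (156.12881469726562, 87.48162841796875), 7.426533222198486), 4896, array([ 0.5286, -0.0304,  0.0567]))
vial base [ 0.46143691 -0.04084575  0.13149748]
```

Emit:
send_rows([
  [[0.005, 0.001, 0.01, 0], [0.004, 0.001, 0.015, 0], [0.003, 0.001, 0.015, 0], [0.001, 0, 0.015, 0], [0.001, 0, 0.015, 0], [0, 0, 0.005, 0], [0, 0, 0, 0], [0, 0, 0, 0]],
])

```text
clock: 23.05
eef_pos: [0.4758, -0.0422, 0.0761]
tool_rot: [0.997, 0.067, -0.024, -0.013]
ft_force: [0.4, 0.4, 0.1]
grip_width: 0.0201
```

```bash
cat >> h.py <<'E'
def vb(t,d=.0256):
    p,r=tool();b=p+r@np.array([0,0,d]);print('vial base',np.round(b,4),'tool delta to target',np.round(r.T@(np.array(t)-b)*1e3,1))
E
python3 - <<'E'
from f import *
st();rel([.469,-.0433,.12],7.6);vb([.470,-.042,.007])
c=shot('wrist','w18.png')
E
```

```text
t 23.05 p [ 0.4758 -0.0422  0.0761] q [ 0.9974  0.0666 -0.0242 -0.0125] j [-0.099  0.376 -0.272  0.974  0.017  1.338] F [0.4 0.4 0.1] w 0.02013724778339085
mm tool [ -8.9  -1.  -43.5] yaw 7.68 tilt 3.12 turn 0.08
vial base [ 0.4745 -0.0416  0.0505] tool delta to target [-2.5  1.  43.7]
```

View pics/w18.png

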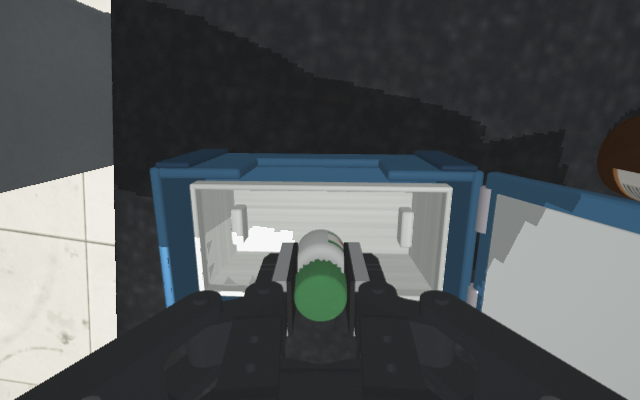

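Emit:
send_rows([
  [[0, 0, 0.008, 0], [0, 0, 0.008, 0], [0, 0, 0.008, 0], [0, 0, 0.006, 0], [0, 0, 0.005, 0], [0, 0, 0, 0], [0, 0, 0, 0], [0, 0, 0, 0]],
])

```text
clock: 23.9
eef_pos: [0.4752, -0.0415, 0.0396]
tool_rot: [0.997, 0.067, -0.023, -0.012]
ft_force: [0.7, -1.2, 0.3]
grip_width: 0.02
```

```bash
python3 - <<'E'
from f import *
st();vb([.470,-.042,.007])
c=shot('wrist','w19.png')
E
```

```text
t 23.9 p [ 0.4752 -0.0415  0.0396] q [ 0.9974  0.0666 -0.0225 -0.0122] j [-0.097  0.421 -0.319  0.879  0.017  1.34 ] F [ 0.7 -1.2  0.3] w 0.02000106410613892
vial base [ 0.474  -0.0409  0.014 ] tool delta to target [-3.8  0.7  7.2]
```

View pics/w19.png

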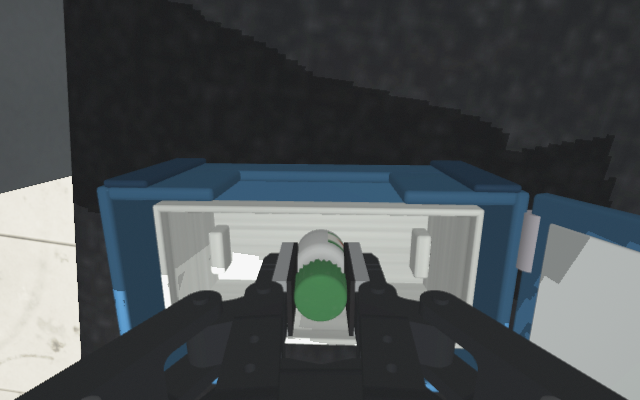

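Centred in the tray; lower the last ~6 mm gently.

Emit:
send_rows([
  [[-0.001, 0, 0.002, 0], [0, 0.0005, 0.002, 0], [0, 0, 0.001, 0], [0, 0, 0, 0], [0, 0, 0, 0], [0, 0, 0, 0], [0, 0, 0, 0], [0, 0, 0, 0]],
])

```text
clock: 24.75
eef_pos: [0.4748, -0.0422, 0.0351]
tool_rot: [0.997, 0.067, -0.021, -0.012]
ft_force: [0.2, -0.3, -0.5]
grip_width: 0.0204
```

```bash
python3 - <<'E'
from f import *
st();vb([.470,-.042,.007])
E
```

```text
t 24.75 p [ 0.4748 -0.0422  0.0351] q [ 0.9975  0.0666 -0.0215 -0.0121] j [-0.099  0.425 -0.327  0.865  0.017  1.338] F [ 0.2 -0.3 -0.5] w 0.020353165534110672
vial base [ 0.4737 -0.0416  0.0095] tool delta to target [-3.6 -0.   2.7]
```

Emit:
send_rows([
  [[0, 0, 0.001, 0], [0, 0, 0.001, 0], [0, 0, 0.0005, 0], [0, 0, 0, 0], [0, 0, 0, 0], [0, 0, 0, 0], [0, 0, 0, 0], [0, 0, 0, 0]],
])

```text
clock: 25.55
eef_pos: [0.4749, -0.0421, 0.0326]
tool_rot: [0.997, 0.067, -0.021, -0.012]
ft_force: [0.5, 0.3, -0.4]
grip_width: 0.0207
```

```bash
python3 - <<'E'
from f import *
st();vb([.470,-.042,.007])
E
```

```text
t 25.55 p [ 0.4749 -0.0421  0.0326] q [ 0.9975  0.0666 -0.0213 -0.012 ] j [-0.099  0.429 -0.329  0.858  0.017  1.338] F [ 0.5  0.3 -0.4] w 0.020671395696391343
vial base [ 0.4737 -0.0416  0.007 ] tool delta to target [-3.7 -0.1  0.2]
```

Emit:
send_rows([
  [[0, 0, 0.0007, 0], [0, 0, 0.0007, 0], [0, 0, 0, 0], [0, 0, 0, 0], [0, 0, 0, 0], [0, 0, 0, 0], [0, 0, 0, 0], [0, 0, 0, 0]],
])

```text
clock: 26.35
eef_pos: [0.4751, -0.0421, 0.0325]
tool_rot: [0.997, 0.067, -0.021, -0.012]
ft_force: [0.4, -0.7, 0.3]
grip_width: 0.0207
```

```bash
python3 - <<'E'
from f import *
st();vb([.470,-.042,.007])
c=shot('wrist');cv2.imwrite('pics/w20.png',cv2.resize(c['image'][180:380,150:490,::-1],(800,470)))
E
```

```text
t 26.35 p [ 0.4751 -0.0421  0.0325] q [ 0.9975  0.0666 -0.0208 -0.012 ] j [-0.099  0.429 -0.33   0.857  0.017  1.338] F [ 0.4 -0.7  0.3] w 0.020670448229569375
vial base [ 0.474  -0.0416  0.0069] tool delta to target [-4.  -0.1  0. ]
```

View pics/w20.png

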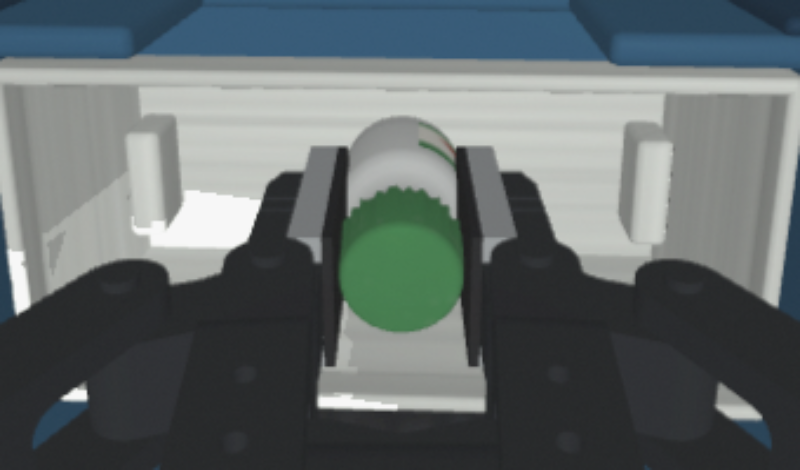

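Emit:
send_rows([
  [[0, 0, 0, 0], [0, 0, 0, 0], [0, 0, 0, 0], [0, 0, 0, 0], [0, 0, 0, 0], [0, 0, -0.004, 0], [0, 0, -0.008, 0], [0, 0, -0.01, 0]],
], hand=0.0)

```text
clock: 27.2
eef_pos: [0.4745, -0.0424, 0.0541]
tool_rot: [0.997, 0.067, -0.023, -0.012]
ft_force: [0.5, -1.3, -0.2]
grip_width: 0.0427
```

```bash
python3 - <<'E'
from f import *
st()
c=shot('wrist');cv2.imwrite('pics/w21.png',c['image'][:,:,::-1])
E
```

```text
t 27.2 p [ 0.4745 -0.0424  0.0541] q [ 0.9974  0.0666 -0.0228 -0.0123] j [-0.099  0.401 -0.304  0.915  0.017  1.338] F [ 0.5 -1.3 -0.2] w 0.04274894167093792
```

View pics/w21.png

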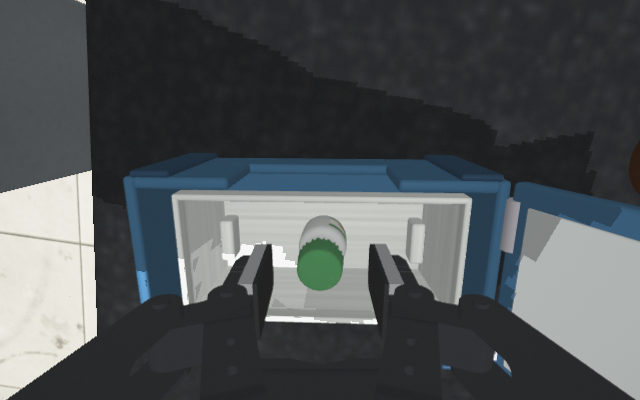

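Emit:
send_rows([
  [[0, 0, -0.02, 0], [0, 0, -0.035, 0], [-0.002, 0, -0.035, 0], [-0.002, 0, -0.035, 0], [0, 0, -0.035, 0], [0, 0, -0.035, 0], [0, 0, -0.03, 0], [0, 0, -0.02, 0]],
])

```text
clock: 28.05
eef_pos: [0.4808, -0.0483, 0.3136]
tool_rot: [0.998, 0.067, -0.02, -0.012]
ft_force: [0.7, -0.1, -0.8]
grip_width: 0.0429
```

```bash
python3 - <<'E'
from f import *
st();rel([.643,-.019,.30],7.5)
shot('wrist','w22.png');c=shot('scene')
cv2.imwrite('pics/s22.png',cv2.resize(c['image'][150:270,220:420,::-1],(800,480),interpolation=cv2.INTER_CUBIC))
# bottle b & lid via both cams
for n in ('wrist','scene'):
    q=pts(load(n)).reshape(-1,3)
    m=(q[:,2]>.09)&(q[:,2]<.23)&(q[:,0]>.53)&(q[:,0]<.75)&(q[:,1]>-.09)&(q[:,1]<.06);k=q[m]
    if len(k):
        print(n,len(k),k.min(0),k.max(0)); t=k[k[:,2]>k[:,2].max()-.006];print('top',t.mean(0))
E
```

```text
t 28.05 p [ 0.4808 -0.0483  0.3136] q [ 0.9975  0.0666 -0.0204 -0.0119] j [-0.11   0.224  0.166  1.557  0.016  1.327] F [ 0.7 -0.1 -0.8] w 0.042899074430052385
mm tool [165.1  -7.2   7.4] yaw 7.67 tilt 2.7 turn 0.17
wrist 10714 [ 0.55310606 -0.06949152  0.09001348] [0.66460553 0.03932884 0.20942477]
top [ 0.6051254  -0.022688    0.20632452]
scene 1052 [ 0.55320196 -0.07316477  0.09014136] [0.66464673 0.0195004  0.21081116]
top [ 0.60654615 -0.0272309   0.20743424]
```

View pics/w22.png

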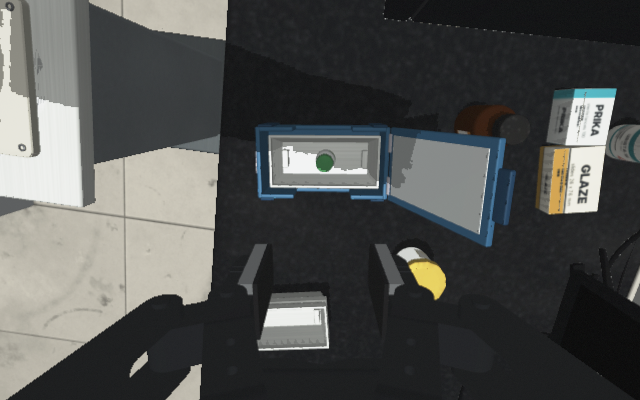

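View pics/s22.png

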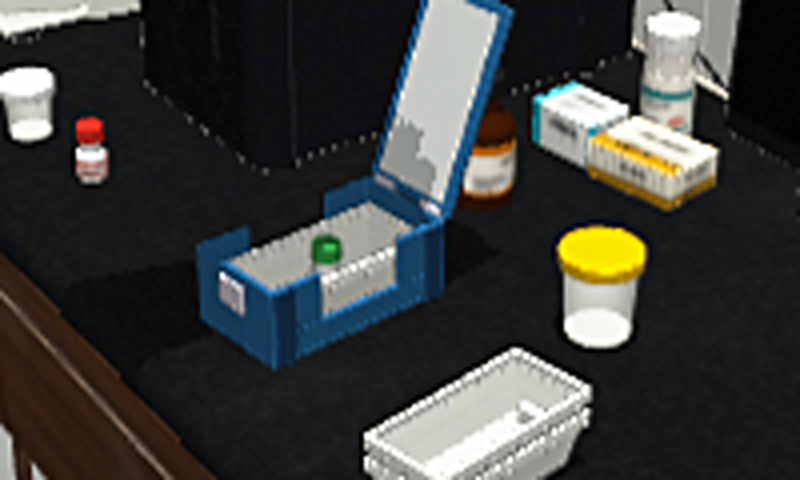

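Emit:
send_rows([
  [[0.02, 0, 0, 0], [0.03, -0.003, 0, 0], [0.03, -0.003, 0, 0], [0.03, -0.002, 0, 0], [0.03, 0, 0, 0], [0.02, 0, 0, 0], [0.01, 0, 0, 0], [0, 0, 0, 0]],
], hand=1)

```text
clock: 28.95
eef_pos: [0.6523, -0.0167, 0.3045]
tool_rot: [0.998, 0.066, -0.021, -0.012]
ft_force: [-0.2, -1.0, 0.3]
grip_width: 0.0001
```

```bash
python3 - <<'E'
from f import *
st();rel([.648,-.019,.188],7.5)
shot('wrist','w23.png');c=shot('scene','s23.png')
E
```

```text
t 28.95 p [ 0.6523 -0.0167  0.3045] q [ 0.9975  0.0661 -0.0209 -0.0116] j [-0.034  0.608  0.722  1.729  0.019  1.404] F [-0.2 -1.   0.3] w 8.300631648217277e-05
mm tool [1.000e-01 4.700e+00 1.165e+02] yaw 7.62 tilt 2.74 turn 0.12
```

View pics/w23.png

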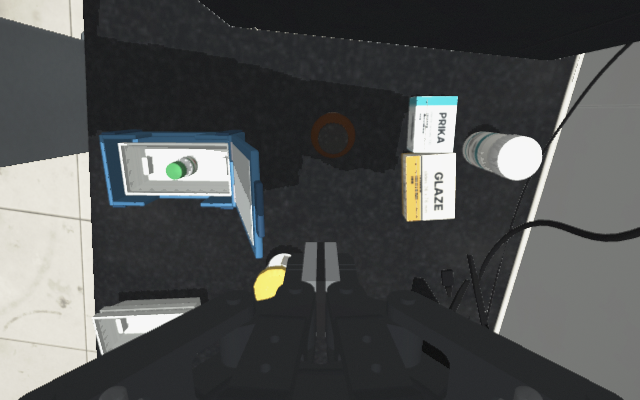

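View pics/s23.png

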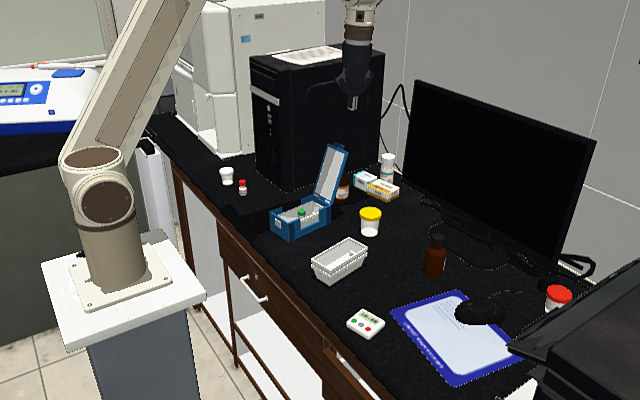

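Emit:
send_rows([
  [[0, 0.001, 0.015, 0], [0, 0.001, 0.02, 0], [0, 0.001, 0.025, 0], [0, 0.001, 0.025, 0], [0, 0, 0.02, 0], [0, 0, 0.01, 0], [0, 0, 0, 0], [0, 0, 0, 0]],
])

```text
clock: 29.85
eef_pos: [0.6408, -0.0203, 0.1923]
tool_rot: [0.998, 0.065, -0.019, -0.011]
ft_force: [0.7, -0.4, -0.4]
grip_width: -0.0002
```

```bash
python3 - <<'E'
from f import *
st();rel([.615,-.023,.185],7.5)
shot('wrist','w24.png');c=shot('scene')
cv2.imwrite('pics/s24.png',cv2.resize(c['image'][90:250,250:450,::-1],(750,600),interpolation=cv2.INTER_CUBIC))
E
```

```text
t 29.85 p [ 0.6408 -0.0203  0.1923] q [ 0.9977  0.0649 -0.0186 -0.0111] j [-0.04   0.581  0.389  1.418  0.018  1.401] F [ 0.7 -0.4 -0.4] w -0.00017493860598210472
mm tool [-25.7  -0.5   8.3] yaw 7.46 tilt 2.48 turn -0.04
```

View pics/w24.png

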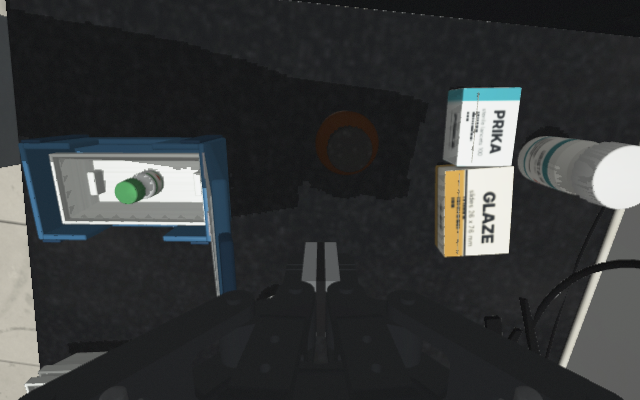

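View pics/s24.png

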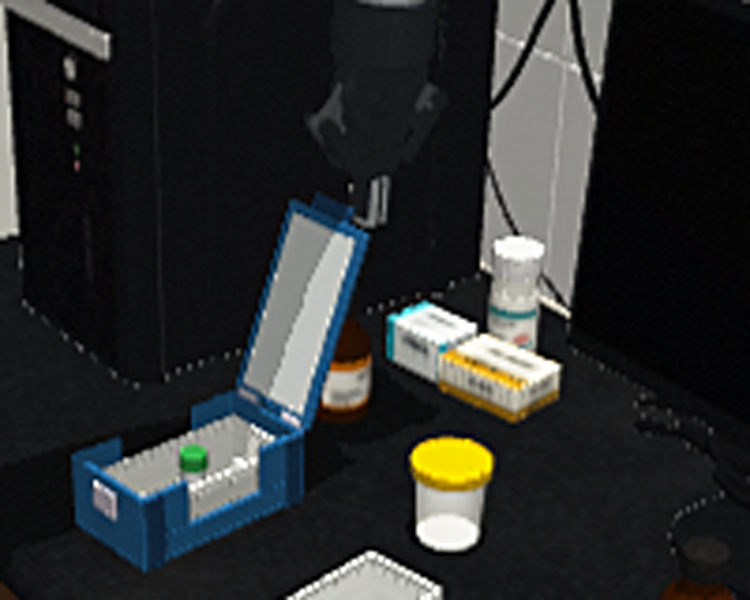

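```bash
cat >> h.py <<'E'
def way(L):
    p,r=tool();prev=p
    for h,z in L:
        t=np.array([.5487+h*.9917,-.031+h*.129,z]);print(h,z,np.round(r.T@(t-prev)*1e3,1));prev=t
def lid(n):
    P=pts(load(n)).reshape(-1,3);d=P-np.array([.5487,-.031,.0585]);h=d[:,0]*.9917+d[:,1]*.129;s=-d[:,0]*.129+d[:,1]*.9917
    m=(abs(s)<.046)&(abs(h)<.17)&(d[:,2]>.03)&(d[:,2]<.18)&(np.hypot(h,d[:,2])<.168)
    print('lid pts',m.sum(),'angle',np.median(np.arctan2(d[m,2],-h[m])) if m.sum() else None)
E
python3 - <<'E'
from h import *
lid('scene');lid('top')
way([(.065,.19),(.021,.1995),(-.0265,.193),(-.071,.167),(-.102,.1256),(-.115,.0755)])
E
```

```text
lid pts 1106 angle 1.9266791718264047
lid pts 827 angle 1.9301459944737136
0.065 0.19 [-28.2  -1.3   3.8]
0.021 0.1995 [-44.3  -0.2  -8. ]
-0.0265 0.193 [-47.3   0.2   8.1]
-0.071 0.167 [-43.6   0.6  27.5]
-0.102 0.1256 [-29.6   1.   42.4]
-0.115 0.0755 [-11.3   1.2  50.5]
```

Emit:
send_rows([
  [[-0.014, -0.001, 0.002, 0], [-0.014, 0, 0.001, 0], [-0.012, 0, -0.002, 0], [-0.012, 0, -0.002, 0], [-0.012, 0, -0.002, 0], [-0.01, 0, -0.002, 0], [0, 0, 0, 0], [0, 0, 0, 0]],
])

```text
clock: 30.75
eef_pos: [0.5735, -0.0291, 0.21]
tool_rot: [0.998, 0.065, -0.006, -0.01]
ft_force: [0.3, -0.2, -0.3]
grip_width: -0.0003
```

```bash
python3 - <<'E'
from h import *
st();c=shot('scene');lid('scene')
cv2.imwrite('pics/s25.png',cv2.resize(c['image'][90:250,250:450,::-1],(750,600),interpolation=cv2.INTER_CUBIC))
way([(.021,.1995),(-.0265,.193),(-.071,.167),(-.102,.1256),(-.115,.0755)])
E
```

```text
t 30.75 p [ 0.5735 -0.0291  0.21  ] q [ 0.9978  0.0654 -0.0063 -0.0102] j [-0.06   0.415  0.167  1.338  0.019  1.38 ] F [ 0.3 -0.2 -0.3] w -0.0002866611634247047
lid pts 1080 angle 1.5978889369785934
0.021 0.1995 [-3.8 -1.1 10.5]
-0.0265 0.193 [-47.4   0.1   7. ]
-0.071 0.167 [-44.2   0.5  26.5]
-0.102 0.1256 [-30.5   0.8  41.7]
-0.115 0.0755 [-12.4   1.   50.2]
```

View pics/s25.png

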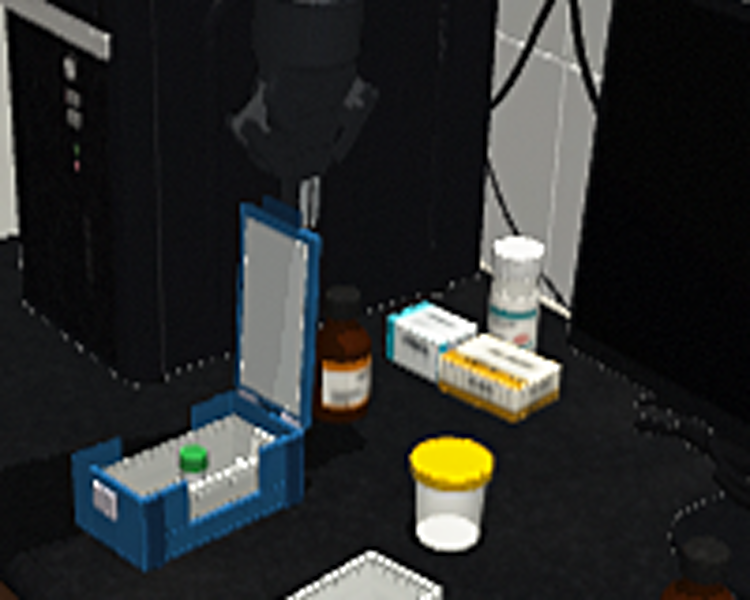

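Emit:
send_rows([
  [[0, 0, 0.006, 0], [-0.004, 0, 0.006, 0], [-0.01, 0, 0.003, 0], [-0.012, 0, 0.003, 0], [-0.012, 0, 0.004, 0], [-0.01, 0, 0.005, 0], [0, 0, 0, 0], [0, 0, 0, 0]],
])

```text
clock: 31.6
eef_pos: [0.5291, -0.0348, 0.1839]
tool_rot: [0.998, 0.066, -0.001, -0.01]
ft_force: [0.9, -0.3, 0.4]
grip_width: 0.0004
```

```bash
python3 - <<'E'
from h import *
st();c=shot('scene');lid('scene')
cv2.imwrite('pics/s26.png',cv2.resize(c['image'][90:250,250:450,::-1],(750,600),interpolation=cv2.INTER_CUBIC))
way([(-.0265,.193),(-.071,.167),(-.102,.1256),(-.115,.0755)])
E
```

```text
t 31.6 p [ 0.5291 -0.0348  0.1839] q [ 9.978e-01  6.600e-02 -8.000e-04 -9.600e-03] j [-0.076  0.335 -0.021  1.219  0.019  1.363] F [ 0.9 -0.3  0.4] w 0.00037799057045896086
lid pts 921 angle 1.2710874258575993
-0.0265 0.193 [-6.5 -1.4 -9.3]
-0.071 0.167 [-44.5   0.4  26. ]
-0.102 0.1256 [-31.    0.7  41.4]
-0.115 0.0755 [-13.    0.9  50.1]
```

View pics/s26.png

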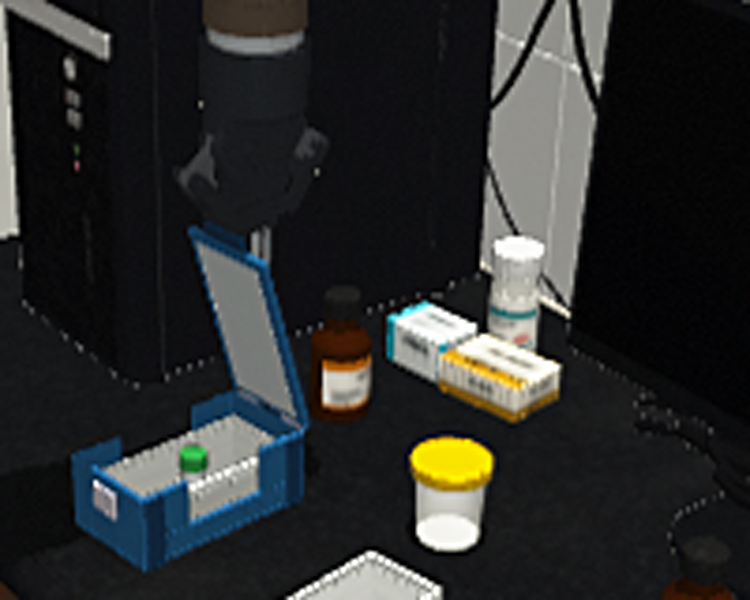

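Emit:
send_rows([
  [[-0.006, 0, -0.009, 0], [-0.01, 0, 0, 0], [-0.011, 0, 0.005, 0], [-0.011, 0, 0.007, 0], [-0.011, 0, 0.008, 0], [-0.004, 0, 0.004, 0], [0, 0, 0, 0], [0, 0, 0, 0]],
])

```text
clock: 32.45
eef_pos: [0.4746, -0.0418, 0.1694]
tool_rot: [0.998, 0.066, 0.0, -0.009]
ft_force: [0.6, 0.2, 0.5]
grip_width: 0.0001
```

```bash
python3 - <<'E'
from h import *
st();c=shot('scene');lid('scene')
cv2.imwrite('pics/s27.png',cv2.resize(c['image'][90:250,250:450,::-1],(750,600),interpolation=cv2.INTER_CUBIC))
way([(-.071,.167),(-.102,.1256),(-.115,.0755)])
E
```

```text
t 32.45 p [ 0.4746 -0.0418  0.1694] q [ 9.978e-01  6.630e-02  2.000e-04 -9.500e-03] j [-0.099  0.243 -0.188  1.142  0.019  1.339] F [0.6 0.2 0.5] w 0.00012537232406722038
lid pts 560 angle 0.9256088804544174
-0.071 0.167 [ 3.7 -1.1  2.4]
-0.102 0.1256 [-31.1   0.7  41.3]
-0.115 0.0755 [-13.1   0.9  50.1]
```

View pics/s27.png

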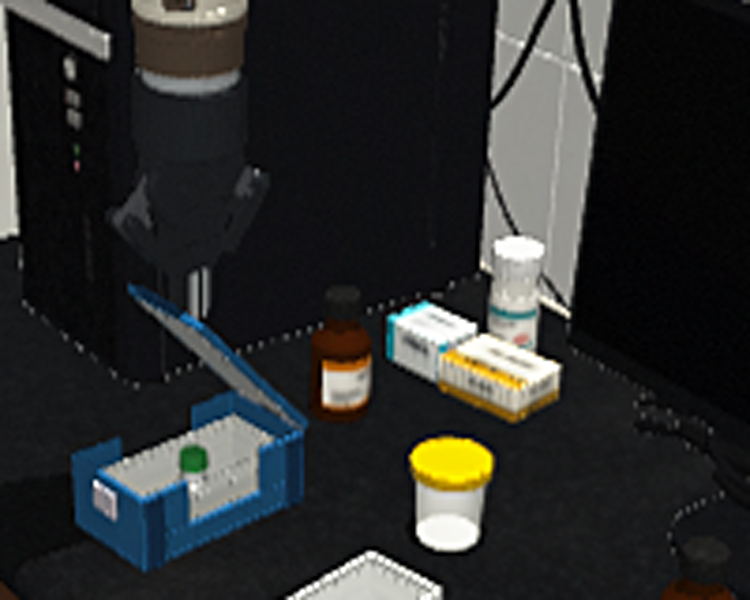

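Emit:
send_rows([
  [[-0.003, 0, 0.008, 0], [-0.005, 0, 0.01, 0], [-0.006, 0, 0.012, 0], [-0.006, 0, 0.012, 0], [-0.003, 0, 0.006, 0], [0, 0, 0, 0], [0, 0, 0, 0], [0, 0, 0, 0]],
])

```text
clock: 33.3
eef_pos: [0.4518, -0.0439, 0.1177]
tool_rot: [0.998, 0.067, 0.001, -0.009]
ft_force: [0.6, -1.0, 0.4]
grip_width: -0.0001
```

```bash
python3 - <<'E'
from h import *
st();c=shot('scene')
cv2.imwrite('pics/s28.png',cv2.resize(c['image'][90:250,250:450,::-1],(750,600),interpolation=cv2.INTER_CUBIC))
way([(-.102,.1256),(-.115,.0755)])
E
```

```text
t 33.3 p [ 0.4518 -0.0439  0.1177] q [ 9.977e-01  6.660e-02  8.000e-04 -9.300e-03] j [-0.109  0.251 -0.327  0.995  0.019  1.328] F [ 0.6 -1.   0.4] w -7.689223201299666e-05
-0.102 0.1256 [-4.4 -0.5 -7.8]
-0.115 0.0755 [-13.2   0.9  50.1]
```

View pics/s28.png

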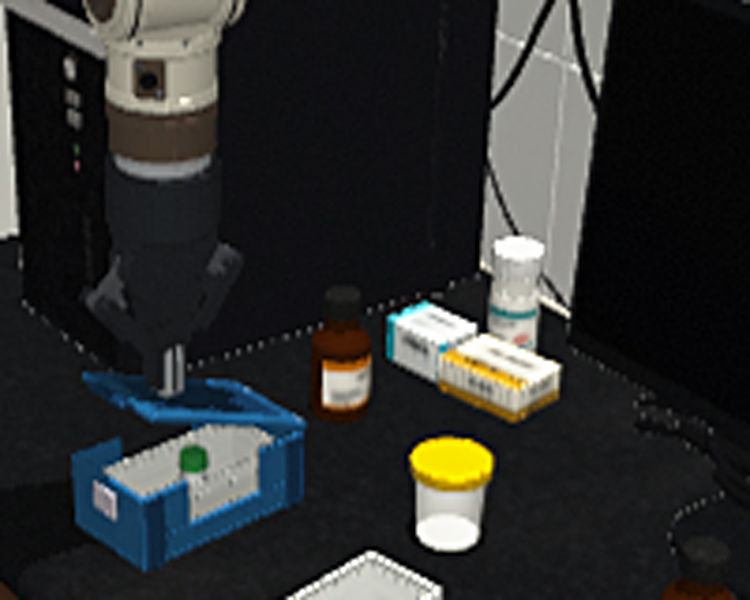

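Now press down to the closed height (TCP ≈ 0.075), gently.

Emit:
send_rows([
  [[-0.005, 0, 0.006, 0], [-0.004, 0, 0.008, 0], [-0.003, 0, 0.008, 0], [-0.002, 0, 0.007, 0], [0, 0, 0.004, 0], [0, 0, 0.002, 0], [0, 0, 0, 0], [0, 0, 0, 0]],
])

```text
clock: 34.15
eef_pos: [0.4377, -0.0453, 0.0801]
tool_rot: [0.998, 0.067, 0.002, -0.009]
ft_force: [-0.1, 0.0, 0.3]
grip_width: 0.0001
```

```bash
python3 - <<'E'
from h import *
st();c=shot('scene')
cv2.imwrite('pics/s29.png',cv2.resize(c['image'][90:250,250:450,::-1],(750,600),interpolation=cv2.INTER_CUBIC))
way([(-.115,.0755)])
E
```

```text
t 34.15 p [ 0.4377 -0.0453  0.0801] q [ 0.9977  0.0667  0.0016 -0.0092] j [-0.116  0.272 -0.415  0.884  0.019  1.322] F [-0.1  0.   0.3] w 8.030566360003366e-05
-0.115 0.0755 [-3.1  0.2  4.6]
```

View pics/s29.png

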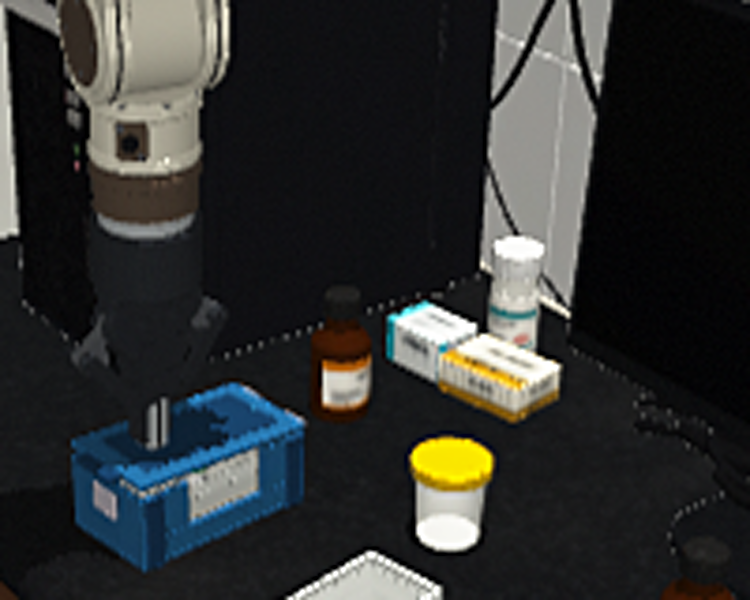

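Emit:
send_rows([
  [[-0.002, 0, 0.002, 0], [0, 0, 0.0015, 0], [0, 0, 0.0015, 0], [0, 0, 0.001, 0], [0, 0, 0.001, 0], [0, 0, 0.001, 0], [0, 0, 0.001, 0], [0, 0, 0, 0]],
])

```text
clock: 35.0
eef_pos: [0.4363, -0.0455, 0.0759]
tool_rot: [0.998, 0.067, 0.004, -0.009]
ft_force: [-0.4, 0.3, -0.6]
grip_width: 0.0002
```

```bash
python3 - <<'E'
from h import *
st();way([(-.115,.0755)])
E
```

```text
t 35.0 p [ 0.4363 -0.0455  0.0759] q [ 0.9977  0.0667  0.0036 -0.0088] j [-0.116  0.272 -0.428  0.867  0.019  1.321] F [-0.4  0.3 -0.6] w 0.0001656446234148408
-0.115 0.0755 [-1.7  0.1  0.3]
```

Emit:
send_rows([
  [[0, 0, 0.003, 0], [0, 0, 0.003, 0], [0, 0, 0.003, 0], [0, 0, 0.003, 0], [0, 0, 0.003, 0], [0, 0, 0.003, 0], [0, 0, 0.003, 0], [0, 0, 0.003, 0]],
])

```text
clock: 35.8
eef_pos: [0.4366, -0.0456, 0.075]
tool_rot: [0.998, 0.066, 0.009, -0.007]
ft_force: [-10.5, 0.9, 30.0]
grip_width: 0.0001
```

```bash
python3 - <<'E'
from h import *
st()
E
```

```text
t 35.8 p [ 0.4366 -0.0456  0.075 ] q [ 0.9977  0.0664  0.0093 -0.0073] j [-0.116  0.266 -0.44   0.849  0.018  1.322] F [-10.5   0.9  30. ] w 0.00010646344682111041
```

Emit:
send_rows([
  [[0, 0, -0.005, 0], [0, 0, -0.02, 0], [0, 0, -0.03, 0], [0, 0, -0.03, 0], [0, 0, -0.03, 0], [0, 0, -0.03, 0], [0, 0, -0.02, 0], [0, 0, 0, 0]],
])

```text
clock: 36.6
eef_pos: [0.4325, -0.048, 0.2452]
tool_rot: [0.998, 0.067, 0.008, -0.007]
ft_force: [-0.7, -0.2, 0.2]
grip_width: 0.0004
```

Emit:
send_rows([
  [[-0.01, 0.03, -0.01, 0], [-0.01, 0.04, 0, 0], [-0.01, 0.04, 0, 0], [-0.01, 0.04, 0, 0], [-0.01, 0.03, 0, 0], [0, 0.02, 0, 0], [0, 0, 0, 0], [0, 0, 0, 0]],
])

```text
clock: 37.4
eef_pos: [0.4073, -0.2584, 0.2413]
tool_rot: [0.998, 0.069, 0.004, -0.011]
ft_force: [-0.4, 0.6, 0.1]
grip_width: -0.0004
```

```bash
python3 - <<'E'
from h import *
st();c=shot('scene','s30.png');shot('top','t30.png')
cv2.imwrite('pics/s30c.png',cv2.resize(c['image'][170:270,250:350,::-1],(600,600),interpolation=cv2.INTER_CUBIC))
for n in('top','scene'):
    P=pts(load(n)).reshape(-1,3);d=P-np.array([.5487,-.031,0]);h=d[:,0]*.9917+d[:,1]*.129;s=-d[:,0]*.129+d[:,1]*.9917
    m=(abs(s)<.035)&(h<-.01)&(h>-.14)&(d[:,2]>.05)&(d[:,2]<.1)
    print(n,m.sum(),np.polyfit(h[m],d[m,2],1),np.median(d[m,2]))
E
```

```text
t 37.4 p [ 0.4073 -0.2584  0.2413] q [ 0.9976  0.0685  0.0042 -0.0111] j [-0.579  0.211 -0.035  1.331  0.023  0.854] F [-0.4  0.6  0.1] w -0.0003859539084694054
top 1070 [0.00127545 0.06576088] 0.0656376088280668
scene 636 [0.00168833 0.06534329] 0.06516419178542843
```

View pics/s30.png

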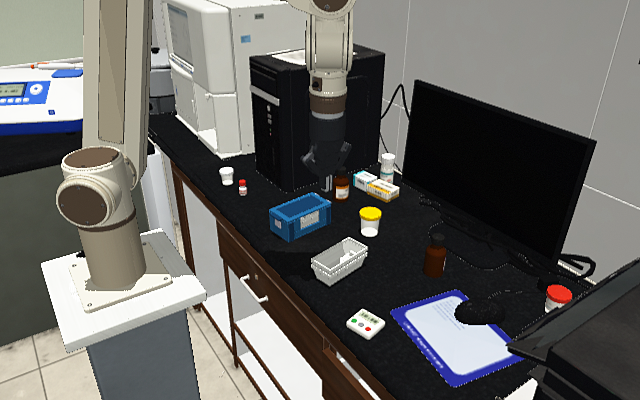

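View pics/s30c.png

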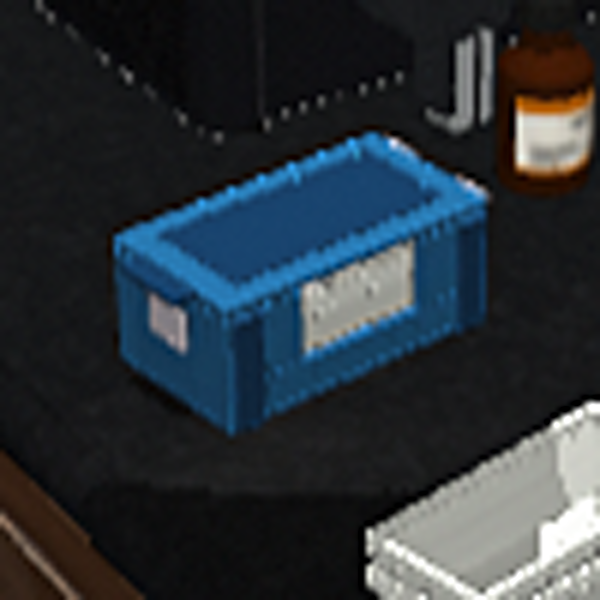

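View pics/t30.png

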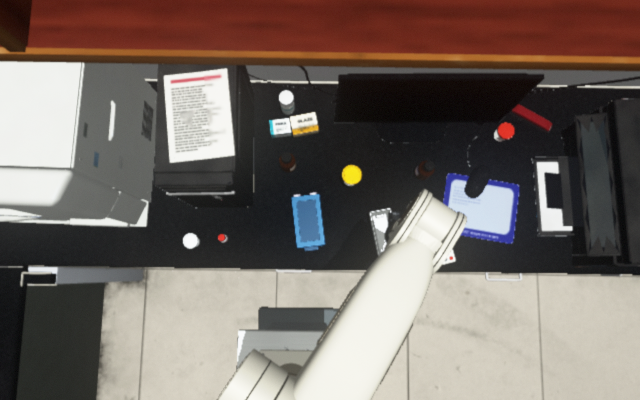

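```bash
python3 -c "
from h import *
print(order.job_done());st()"
```

```text
the job is handed in; nothing more can be done
None
the job is handed in; nothing more can be done
```

The case is packed and closed, and I handed the job in at about 37.5 s on the robot clock.

**What I did:** I lifted the top tray by its rim straight up off the stack and set it lengthwise on the floor of the case. I then stood the green-capped vial near the middle of the tray floor. Last, I swung the lid over with the shut fingers and pressed it down.

**Last checks:**
- **Stack:** the other two trays are still nested where they stood.
- **Vial:** it stood upright in the tray after release. The lid then closed with no gap showing.
- **Lid:** the outer face lies about 65 mm up, where a closed lid should be. Its slope is under 0.002 rad in both the top and scene views. The press ended at 30 N upward (about 32 N in all), the highest force I read.
- **Rest of the bench:** it looks untouched in the pictures I compared, and the arm ended clear at a height of 0.24 m.

**Did not agree or fell short:**
- **Camera offset:** the wrist camera read about 1.6 mm sideways off the jaw centre, which I corrected for when gripping the tray.
- **Tool tilt:** the tool drifted to a tilt of about 3° while carrying the vial. The vial settled flat when released.
- **Vial contact:** touchdown showed only as the arm stopping its descent, not as a clear force.

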